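# Set the click-stop vent valve four clicks on and shut the sliding door

## Robot

A 6-joint arm with a two-finger parallel gripper is mounted at the origin on the work surface. World frame = base frame: x ahead of the robot, y to its left, z up, the work surface at z = 0. Lengths are in m, angles in rad, forces in N, time in s.
With the tool pointing down it reaches from about 0.3 to 0.75 m from the base axis. Payload 8.5 kg.
Tool frame: the origin (TCP) lies between the finger pads; the fingertips stand 11 mm ahead of it and the grasp point (between the pads) lies 8 mm behind it; z points along the fingers, y is the direction in which the jaws open and shut (so a half turn about z gives the same grasp; the last joint's range is limited). The gripper opens to 85 mm and grips with 20 to 120 N. Pads are 22 mm wide; open, the fingers measure 114 mm over their backs; the gripper's body (76 mm by 85 mm) begins 54 mm behind the grasp point. The pads swing forward as they close: fully open they stand 13 mm farther back than shut.
Start: joints at [-1.45, 0.381, 1.297, -0, 1.464, -0.215], TCP at [0.181, -0.519, 0.213] pointing down, gripper open.
Joint ranges: [-3.11, 3.11], [-0.89, 2.33], [0.22, 2.48], [-1.42, 4.56], [0.17, 2.85], [-2.88, 2.88]. Speed limits (rad/s): [2.39, 2.39, 3.14, 3.14, 3.14, 3.14].

## Interface

Orientations are given as [roll, pitch, yaw] about the fixed x, y, z axes, in that order (R = Rz(yaw) Ry(pitch) Rx(roll)).
In Python, from station import ctrl, camera, workorder gives the robot as it stands.
- The arm moves only by the tool step_arm, never from a script. Its argument "targets" is a list of rows, each a list of 3 entries, a list of its own where there are three numbers: the opening, from -1 (shut) to 1 (fully open), then the shift along the tool's x, y, z in units of 25 mm (1.0 is 25 mm), then the turn about the tool's z in units of 6 degrees (1.0 is 6 degrees). In form: [[hand, [x, y, z], twist], ...]. A call has 1 to 8 rows; each row shifts and turns the commanded pose from where the row before left it, along the tool's axes as they then stand; what a row does not reach is not made up. A row lasts 1/12 s, in which the tool goes at most 41.7 mm and 7.16 degrees, less where a joint would pass 70% of its speed; a pose out of reach is approached as far as the arm can. A call is refused whole if a number of a shift passes 1 or a number of a turn 1, either way. A call with a gripper value outside its range is refused whole. The fingers move at their own pace and stop on an object; the grip force is fixed at half the most. Time passes only in rows, so rows that do not move let the fingers close. It gives the time, the measured TCP pose, the force and the opening at its end, in the units of the state.
- ctrl.sense(): the state, without advancing time (a new reading comes with each control period).
- camera(name): name is "scene" or "top" or "wrist"; returns a dict with "image" (384x512x3 uint8, blue, green, red), "fovy" (degrees; the focal length in pixels is half the picture's height over the tangent of half this angle, whatever the lens; pixels are square), "cx", "cy" (the principal point, pixels), "rvec" (rotation vector, rad) and "tvec" (3), from world to camera coordinates, as OpenCV has them. Camera axes: x right, y down, z forward; pixel columns grow to the right and rows downward; lengths in m; the calibration is good to about 2 mm. A picture is of the moment at which its call begins. There is no depth.
- workorder.close_job(): hands the job in, once; it reports no verdict.
The state is a dict: "time": time; "joint_pos": joint angles; "qvel": joint speeds; "effort": joint torques, N m; "tool_pos": TCP position; "tool_rot": TCP orientation; "wrist_force": force on the tool from outside, world axes, zero at the start; "torque": the same for the moment, N m; "gripper_width": finger opening in m.
Only numpy, scipy, OpenCV 4.12 (cv2) and the standard library are available. Lean on these libraries where they do the work, as an engineer would, in place of code of your own. Each camera call takes 0.05 s, during which the arm holds its last target.

## Task

With a fingertip against its yellow peg, turn the black dial of the vent valve clockwise (seen from above) by exactly four clicks from where it rests now, never running on past the fourth, and leave it resting in that click. Then push the clear sliding door fully shut by its blue tab. Only push: do not grip the peg or the tab, and leave the flange parts on the shelf where they stand.

Things in the scene. Friction and masses are not known exactly. Their poses are not given: they have to be found in the camera images.
- dial (a joint): Black click-stop dial, disc 100 mm across, turning about the valve's upright axis. Angle in rad, growing clockwise seen from above. It clicks into a rest every 22.5 degrees (0.393 rad) from 0 to 3.14 and starts in one of the first three. A sprung ball resists with up to 5 N at the peg; a little past half way the dial snaps forward by itself into the next rest and stays there.
- dial_peg (a point): Centre of the top of the yellow finger peg standing upright on the dial: 12 mm in diameter, 26 mm tall above the disc, its axis 40 mm from the dial's axis. At dial value 0 it stands in the valve's -y direction, and moves from there through -x to +y as the dial turns clockwise. A white line on the dial runs through it.
- valve_axis (a point): Point on the dial's axis, at the height of the disc's flat top (26 mm below the top of the peg). Axes are the valve's: aluminium body 120 mm across under the dial, fixed, standing on the shelf floor 72 mm below this point, with a black tick on its rim for each click. A flat steel disc 28 mm across and 2 mm high lies at the dial's centre.
- pane (a joint): Clear acrylic sliding door, 190 mm wide, 6 mm thick, upright in a track along the front of the shelf. Value in m: 0 fully open (in front of the fixed acrylic pane), 0.18 fully shut against its stop (in front of the valve); it starts at 0 to 0.03. It slides with about 2 N and stays where it is left.
- pane_tab (a point): Centre of the top of the blue push tab in the middle of the sliding door's top edge: 16 mm along the door's travel, 22 mm across it, 30 mm tall above the door's top strip. The axes are the bay's: the door shuts along +y. The fixed pane behind it and all the posts are lower than the foot of the tab.
- bay: Cabinet shelf of pale beech, 270 mm deep (x) by 420 mm wide (y), floor 18 mm above the table, fixed to the table. Origin at the centre of its underside; +y runs along the sliding door towards its shut side. The front with the doors faces -x.
- reducer: Stainless reducer flange, 70 mm across its foot, 48 mm tall. A bystander: leave it standing where it is. Origin at the centre of its underside, z up.
- gasket: Copper ring gasket, 48 mm across, 4 mm thick, lying flat. A bystander: leave it standing where it is. Origin at the centre of its underside, z up.
- spacer: Orange anodized spacer ring, 38 mm across, 22 mm tall. A bystander: leave it standing where it is. Origin at the centre of its underside, z up.
- cap: Black nylon flange cap, 42 mm across, 16 mm tall. A bystander: leave it standing where it is. Origin at the centre of its underside, z up.
- bolt0: Silver-plated bolt standing on its head (15 mm across), 40 mm tall. A bystander: leave it standing where it is. Origin at the centre of its underside, z up.
- bolt1: Silver-plated bolt standing on its head (15 mm across), 40 mm tall. A bystander: leave it standing where it is. Origin at the centre of its underside, z up.
- bolt2: Silver-plated bolt standing on its head (15 mm across), 40 mm tall. A bystander: leave it standing where it is. Origin at the centre of its underside, z up.

How it is judged:
By the outcome, as a careful person would: the job done as asked, in the order asked, and still so for the second after the job is handed in, with the robot touching nothing.
It also fails if it takes over 58 s, if anything falls off the work surface, if the arm or the gripper's body presses on something with over 40 N, if the wrist force passes 120 N, or if a joint passes its speed limit or range.

## Working session

There is one attempt and no reset: what is moved stays moved. The work goes in short steps, Python scripts to look and compute and a tool call to move; the robot and the scene stay as the last step left them, time stands still between calls to the robot, and variables do not carry over. Pictures are saved under pics/ and viewed, and the job is handed in when it is done.

Besides the shell and the picture viewer there is one more tool, called as name([rows], argument=value, ...), one row to a line, values as JSON. step_arm: Moves the arm, as the interface text tells. Its arguments: {"type":"object","properties":{"targets":{"type":"array","items":{"type":"array"}}},"required":["targets"]}

```bash
mkdir -p pics; ls
python3 - <<'E'
from station import ctrl,camera
import cv2,numpy as np
print(ctrl.sense())
for n in ["scene","top","wrist"]:
    c=camera(n); cv2.imwrite(f"pics/{n}0.png",c["image"]); np.savez(f"pics/{n}0.npz",**c)
    print(n,c["fovy"],c["cx"],c["cy"],c["rvec"],c["tvec"])
E
```

```text
pics
{'time': 0.0, 'joint_pos': array([-1.45030131e+00,  3.81203314e-01,  1.29829506e+00,  9.71540894e-07,
        1.46359822e+00, -2.15299997e-01]), 'qvel': array([-3.27794905e-04, -4.69737730e-05, -3.34396797e-04, -5.55465312e-04,
       -1.91004343e-04,  6.21536777e-04]), 'effort': array([-5.69114636e-04, -4.48459053e+01, -2.31275046e+01, -2.19882832e-04,
        4.78444665e-03, -6.08736741e-06]), 'tool_pos': array([ 0.181193  , -0.51894393,  0.21199631]), 'tool_rot': array([-3.14012364e+00, -3.22246099e-04,  3.35794668e-01]), 'wrist_force': array([ 0.94057876, -0.40614291,  0.87930364]), 'torque': array([-0.05706612,  0.02840009, -0.00079509]), 'gripper_width': 0.0851133536088895}
scene 44.63910147258949 258.6523967905007 193.60059076990467 [ 2.2944      0.69773869 -0.26333849] [-0.49051808 -0.16380028  1.08762003]
top 45.737268760954194 256.24206759736336 193.38778986077003 [ 2.17315792 -2.20492763  0.05097793] [0.05289493 0.55973972 1.06092103]
wrist 63.18390719643438 255.97810596744173 193.43986176486777 [-2.35781716  1.67502955  0.25120616] [-0.54976584 -0.03676037  0.38056859]
```

View pics/scene0.png

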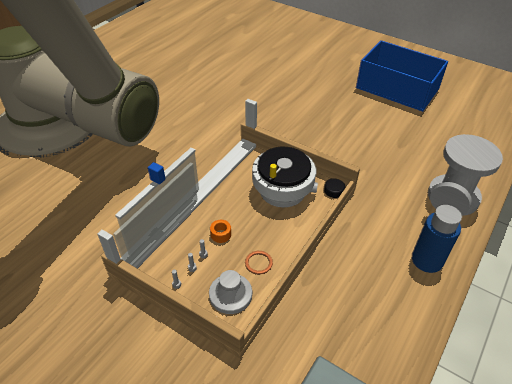

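View pics/top0.png

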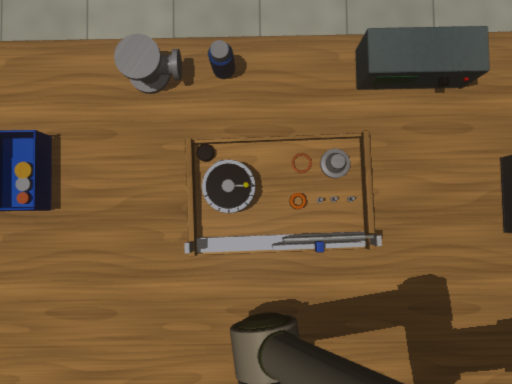

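View pics/wrist0.png

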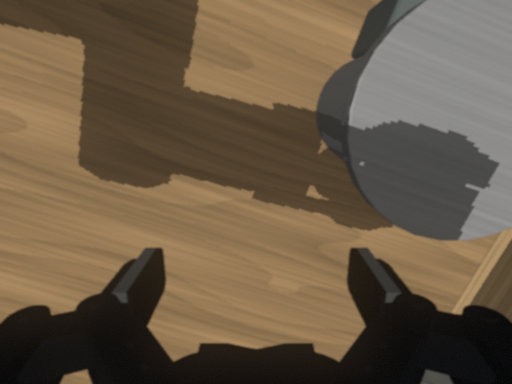

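```bash
cat > h.py <<'E'
import numpy as np,cv2
def load(n):
    c=np.load(f"pics/{n}.npz"); return c
def K(c):
    f=192/np.tan(np.radians(float(c["fovy"]))/2); return np.array([[f,0,float(c["cx"])],[0,f,float(c["cy"])],[0,0,1]])
def proj(c,P):
    return cv2.projectPoints(np.array(P,float).reshape(-1,1,3),c["rvec"],c["tvec"],K(c),None)[0].reshape(-1,2)
def ray(c,uv):
    R=cv2.Rodrigues(np.array(c["rvec"]))[0]; o=-R.T@np.array(c["tvec"]).ravel()
    d=R.T@np.linalg.inv(K(c))@np.array([uv[0],uv[1],1.]); return o,d
def atz(c,uv,z):
    o,d=ray(c,uv); return o+d*(z-o[2])/d[2]
def tri(obs):
    A=np.zeros((3,3));b=np.zeros(3)
    for c,uv in obs:
        o,d=ray(c,uv); d=d/np.linalg.norm(d); M=np.eye(3)-np.outer(d,d); A+=M;b+=M@o
    return np.linalg.solve(A,b)
def snap(n,tag):
    from station import camera
    c=camera(n); cv2.imwrite(f"pics/{tag}.png",c["image"]); np.savez(f"pics/{tag}.npz",**c); return c
def crop(tag,x0,y0,w,h,s,out):
    im=cv2.imread(f"pics/{tag}.png")[y0:y0+h,x0:x0+w]
    cv2.imwrite(f"pics/{out}.png",cv2.resize(im,None,fx=s,fy=s,interpolation=cv2.INTER_CUBIC))
def blob(im,lo,hi):
    m=cv2.inRange(cv2.cvtColor(im,cv2.COLOR_BGR2HSV),lo,hi)
    n,l,st,ce=cv2.connectedComponentsWithStats(m)
    return [(st[i].tolist(),ce[i].round(2).tolist()) for i in range(1,n) if st[i,4]>8]
E
python3 - <<'E'
from h import *
crop("top0",180,120,210,140,3.8,"t0c"); crop("scene0",90,90,270,200,2.9,"s0c")
for n in ["top0","scene0"]:
    c=load(n); im=c["image"]
    print(n,"yellow",blob(im,(22,140,100),(32,255,255)))
    print("blue",blob(im,(105,150,60),(125,255,255)))
E
```

```text
top0 yellow [([243, 182, 6, 5, 21], [245.62, 184.24])]
blue [([0, 130, 36, 80, 1205], [21.35, 168.61]), ([316, 242, 7, 10, 63], [319.14, 246.1])]
scene0 yellow [([270, 164, 7, 14, 79], [272.62, 170.09])]
blue [([356, 41, 92, 70, 4125], [400.9, 74.59]), ([148, 162, 17, 22, 252], [156.35, 172.77]), ([421, 213, 40, 59, 822], [438.58, 247.19])]
```

View pics/t0c.png

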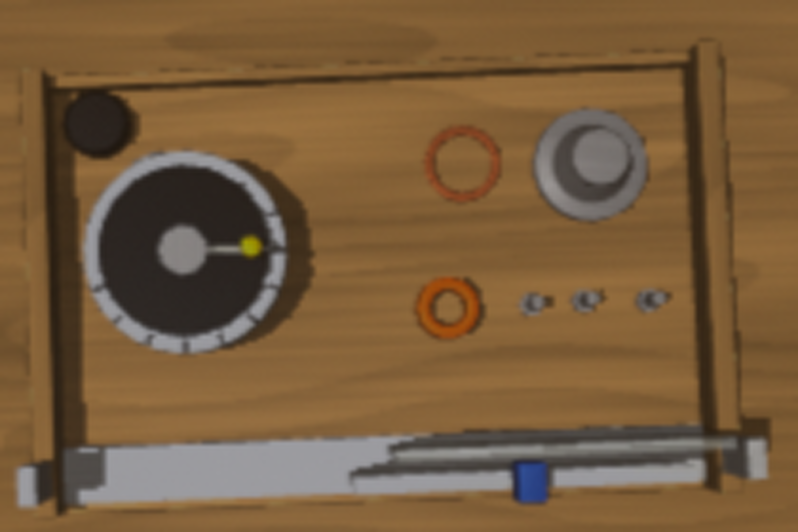

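View pics/s0c.png

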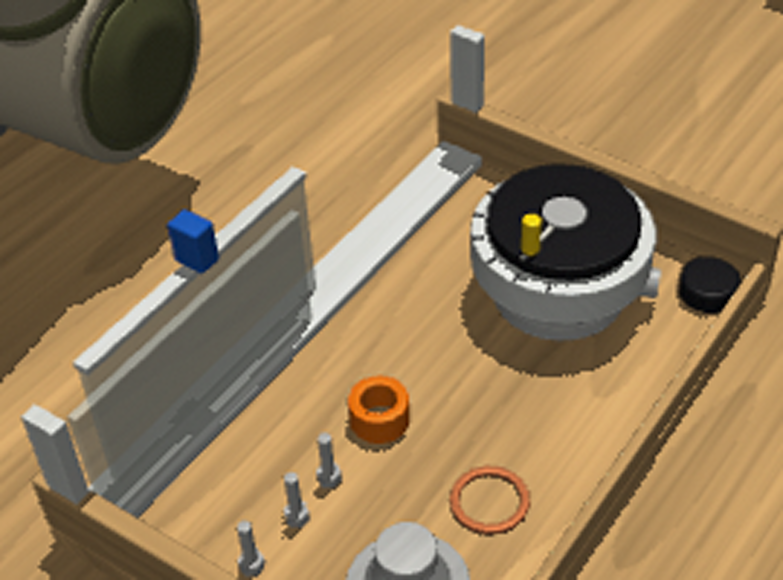

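```bash
python3 - <<'E'
from h import *
t=load("top0");s=load("scene0")
# steel disc centre in top crop px ->full
cu=lambda x,y,x0,y0,k:((x+.5)/k-.5+x0,(y+.5)/k-.5+y0)
ct=cu(183,250,180,120,3.8); cs=cu(565,212,90,90,2.9)
print("axis top",atz(t,ct,.092),"scene",atz(s,cs,.092))
pt=cu(251,245,180,120,3.8); ps=cu(531,218,90,90,2.9)
print("peg top",atz(t,pt,.116),atz(s,ps,.116),tri([(t,pt),(s,ps)]))
# tab top
tt=cu(531,467,180,120,3.8)
for z in(.2,.22,.24): print(z,atz(t,tt,z))
print("tab corners scene", )
ts=cu(192,222,90,90,2.9); print("tab tri",tri([(t,tt),(s,ts)]))
# ticks at rim z~.085?
a=atz(t,ct,.092)
for p in [(285,250),(275,213),(98,288),(119,323),(151,342),(186,347),(221,341),(252,322),(274,292)]:
    q=atz(t,cu(*p,180,120,3.8),.085)-a; print(p,np.hypot(*q[:2]).round(4),np.degrees(np.arctan2(q[1],q[0])).round(1))
im=cv2.imread("pics/top0.png")
E
python3 - <<'E'
from h import *
crop("top0",200,155,60,62,9,"t0d"); crop("scene0",245,140,80,70,9,"s0d")
E
```

```text
axis top [0.57469983 0.10648629 0.092     ] scene [0.57421113 0.106745   0.092     ]
peg top [0.57518334 0.06631138 0.116     ] [0.57237877 0.06750357 0.116     ] [0.57433362 0.0657733  0.1184294 ]
0.2 [ 0.45268067 -0.07821617  0.2       ]
0.22 [ 0.45376224 -0.07565664  0.22      ]
0.24 [ 0.4548438  -0.07309711  0.24      ]
tab corners scene
tab tri [ 0.44852137 -0.08482654  0.16530915]
(285, 250) 0.059 -90.4
(275, 213) 0.0576 -68.2
(98, 288) 0.0545 112.6
(119, 323) 0.0564 137.4
(151, 342) 0.0564 159.6
(186, 347) 0.056 -179.3
(221, 341) 0.0569 -158.3
(252, 322) 0.0575 -137.0
(274, 292) 0.0578 -115.4
```

View pics/t0d.png

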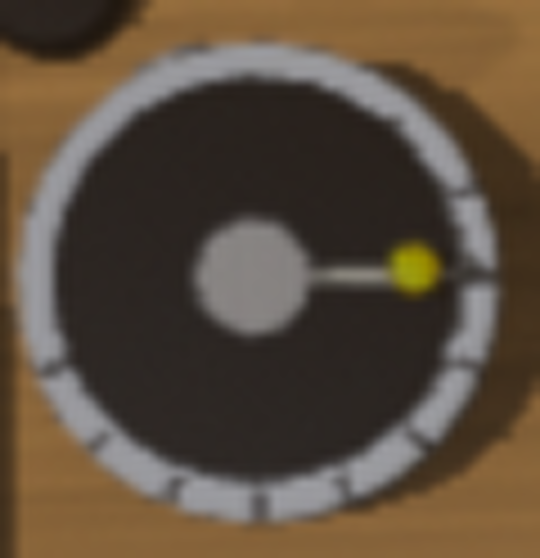

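View pics/s0d.png

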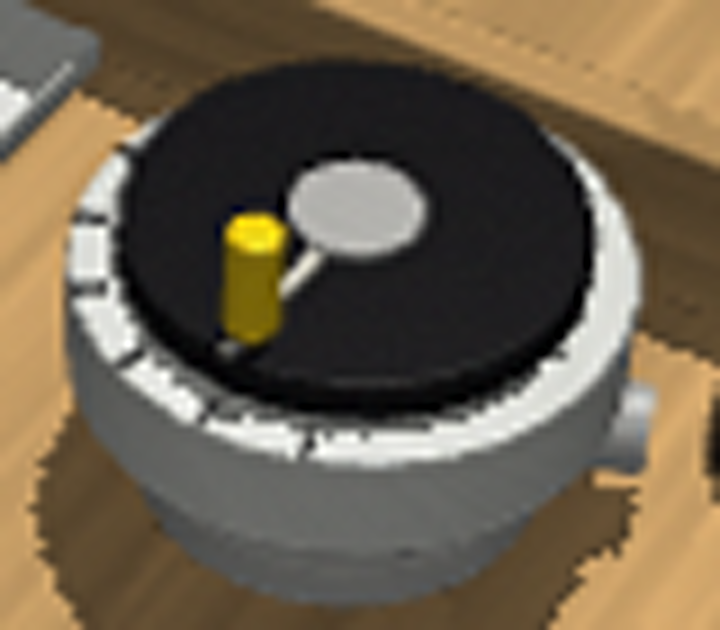

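Run:
```python
from h import *
crop("scene0",100,140,110,80,7,"s0e"); crop("top0",260,220,130,45,6,"t0e")
w=load("wrist0"); R=cv2.Rodrigues(w["rvec"])[0]; print("wrist cam pos",-R.T@w["tvec"])
```

```text
wrist cam pos [ 0.25218276 -0.49522942  0.3736013 ]
```

View pics/s0e.png

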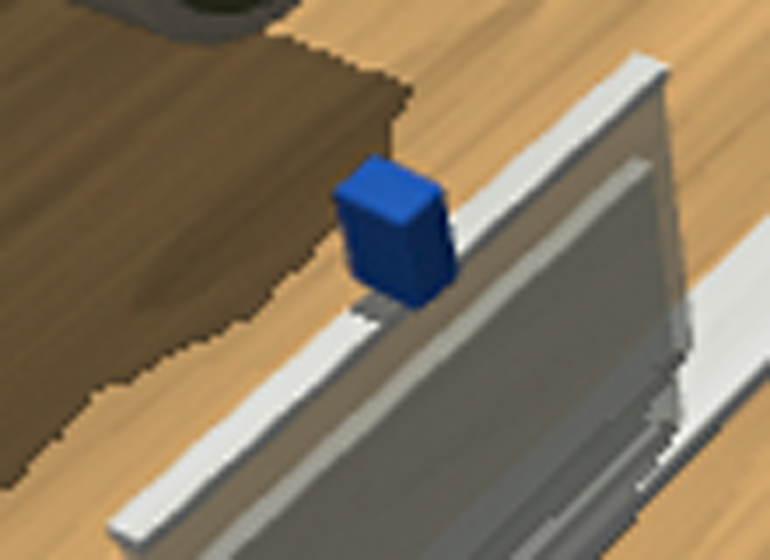

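View pics/t0e.png

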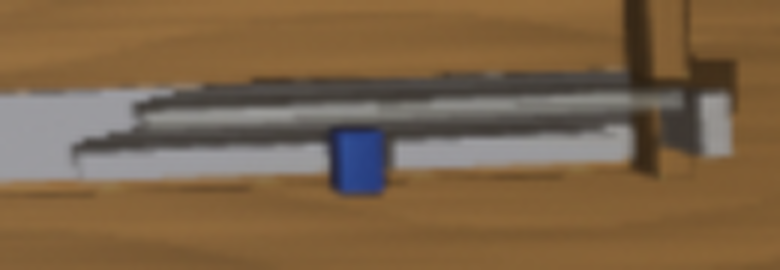

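Run:
```python
from h import *
t=load("top0");s=load("scene0")
cu=lambda x,y,x0,y0,k:((x+.5)/k-.5+x0,(y+.5)/k-.5+y0)
tt=cu(360,165,260,220,6)
ts=cu(389,188,100,140,7); X=tri([(t,tt),(s,ts)]);print("tab",X,proj(t,X)-tt,proj(s,X)-ts)
z=X[2]
C=[atz(s,cu(*p,100,140,7),z) for p in [(378,155),(443,187),(402,222),(335,190)]]
for i in range(4): print(np.linalg.norm(C[i]-C[i-1]))
d=C[1]-C[0]; print("x-dir",np.degrees(np.arctan2(d[1],d[0])))
# strip ends in scene
a=atz(s,cu(650,60,100,140,7),z-.03);b=atz(s,cu(125,530,100,140,7),z-.03);print(a,b,np.linalg.norm(a-b),np.degrees(np.arctan2(*(a-b)[[0,1]])))
# bay outer: top image rails
a=atz(t,cu(634,160,260,220,6),.03);b=atz(t,cu(0,183,260,220,6),.03);print("rail",a,b,np.degrees(np.arctan2(*(b-a)[[0,1]])))
print("posts")
for p in [(28,487),(757,460)]: print(atz(t,cu(*p,180,120,3.8),.1))
```

```text
tab [ 0.44108194 -0.08376649  0.16005866] [[0.10318404 0.10612928]] [[ 0.18690086 -0.00085561]]
0.014498096601167224
0.019842267051277215
0.014108536872589615
0.020015416239828242
x-dir 0.8407008398045036
[0.43794662 0.01052108 0.13005866] [ 0.4423023  -0.17798508  0.13005866] 0.18855646741222484 -1.3236573616396816
rail [ 0.43345069 -0.20580026  0.03      ] [0.42796173 0.03878014 0.03      ] -1.2856362956130696
posts
[0.43986364 0.19587372 0.1       ]
[ 0.44946722 -0.21950498  0.1       ]
```

step_arm([
  [-1,[0,0,-1],0],
  [-1,[0,0,-1],0],
  [-1,[0,0,-1],0],
  [-1,[0,0,-1],0],
  [-1,[0,0,0],0],
  [-1,[0,0,0],0],
  [-1,[0,0,0],0],
  [-1,[0,0,0],0],
])

```text
time: 0.82
tool_pos: [0.1812, -0.5189, 0.3112]
tool_rot: [-3.139, -0.001, 0.336]
wrist_force: [-0.2, -0.9, -0.3]
gripper_width: -0.0
```

step_arm([
  [-1,[0.99,-0.69,0],0],
  [-1,[0.99,-0.69,0],0],
  [-1,[0.99,-0.69,0],0],
  [-1,[0.99,-0.69,0],0],
  [-1,[0.99,-0.69,0],0],
  [-1,[0.99,-0.69,0],0],
  [-1,[0.99,-0.69,0],0],
  [-1,[0.99,-0.69,0],0],
])

```text
time: 1.48
tool_pos: [0.3231, -0.3221, 0.3117]
tool_rot: [-3.14, 0.0, 0.336]
wrist_force: [1.1, -1.1, -0.2]
gripper_width: -0.0002
```

step_arm([
  [-1,[0.99,-0.69,0],-1],
  [-1,[0.95,-0.74,0],0],
  [-1,[0.95,-0.74,0],0],
  [-1,[0.95,-0.74,0],0],
  [-1,[0.95,-0.74,0],0],
  [-1,[0.95,-0.74,0],0],
  [-1,[0.95,-0.74,0],0],
  [-1,[0.95,-0.74,0],0],
])

```text
time: 2.15
tool_pos: [0.4357, -0.1097, 0.3117]
tool_rot: [-3.14, 0.001, 0.44]
wrist_force: [-0.3, -0.6, -0.1]
gripper_width: 0.0
```

step_arm([
  [-1,[1,-0.38,0],0],
  [-1,[1,-0.38,0],0],
  [-1,[1,-0.38,0],0],
  [-1,[1,-0.38,0],0],
  [-1,[1,-0.38,0],0],
  [-1,[1,-0.38,0],0],
  [-1,[1,-0.38,0],0],
  [-1,[1,-0.38,0],0],
])

```text
time: 2.82
tool_pos: [0.5846, 0.044, 0.3114]
tool_rot: [-3.14, 0.002, 0.441]
wrist_force: [-0.4, -0.3, 0.7]
gripper_width: -0.0
```

step_arm([
  [-1,[0,0,0],-1],
  [-1,[0,0,0],-1],
  [-1,[0,0,0],-1],
  [-1,[0,0,0],-1],
  [-1,[0,0,0],-1],
  [-1,[0,0,0],-1],
  [-1,[0,0,0],-1],
  [-1,[0,0,0],-1],
])

```text
time: 3.48
tool_pos: [0.5838, 0.0428, 0.3114]
tool_rot: [-3.139, 0.0, 1.283]
wrist_force: [-0.1, -0.9, -0.3]
gripper_width: 0.0003
```

step_arm([
  [-1,[0,0,0],-1],
  [-1,[0,0,0],-1],
  [-1,[0,0,0],-1],
  [-1,[0,0,0],-1],
  [-1,[0,0,0],-1],
  [-1,[0,0,0],-1],
  [-1,[0,0,0],-1],
  [-1,[0,0,0],-1],
])

```text
time: 4.15
tool_pos: [0.5838, 0.0428, 0.3114]
tool_rot: [-3.14, -0.001, 2.121]
wrist_force: [0.2, 0.3, -0.2]
gripper_width: -0.0003
```

step_arm([
  [-1,[0,0,0],-1],
  [-1,[0,0,0],-1],
  [-1,[0,0,0],-1],
  [-1,[0,0,0],-1],
  [-1,[0,0,0],-1],
  [-1,[0,0,0],-1],
  [-1,[0,0,0],-1],
  [-1,[0,0,0],-1],
])

```text
time: 4.82
tool_pos: [0.5838, 0.0428, 0.3114]
tool_rot: [-3.141, -0.002, 2.959]
wrist_force: [0.5, -0.7, 0.0]
gripper_width: 0.0001
```

step_arm([
  [-1,[0,0,0],-1],
  [-1,[0,0,0],-0.8],
  [-1,[0,0,0],0],
  [-1,[0,0,0],0],
])

```text
time: 5.15
tool_pos: [0.5839, 0.0428, 0.3118]
tool_rot: [3.141, -0.002, 3.14]
wrist_force: [0.7, 0.4, 0.6]
gripper_width: 0.0001
```

step_arm([
  [-1,[-0.6,0.47,0.5],0],
  [-1,[-0.6,0.47,0.5],0],
  [-1,[0,0,1],0],
  [-1,[0,0,1],0],
  [-1,[0,0,1],0],
  [-1,[0,0,0],0],
])

```text
time: 5.65
tool_pos: [0.6119, 0.0665, 0.2072]
tool_rot: [3.141, -0.01, 3.14]
wrist_force: [-0.3, 0.3, -0.7]
gripper_width: 0.0
```

Run:
```python
from h import *
for n in ["wrist","top","scene"]: snap(n,n+"1")
```

```text
(no output)
```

View pics/wrist1.png

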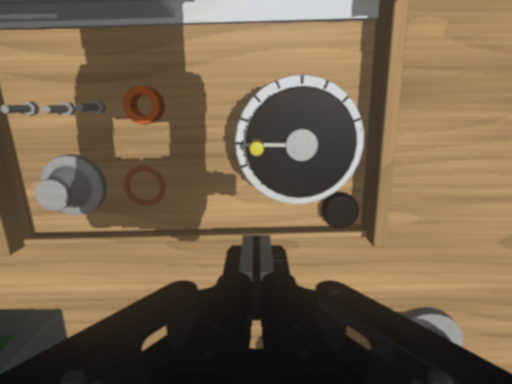

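View pics/scene1.png

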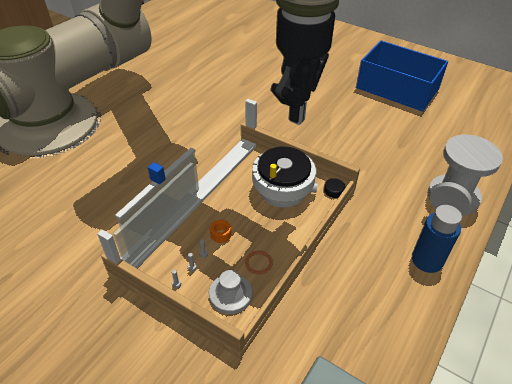

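Run:
```python
from h import *
crop("wrist1",225,65,150,150,5,"w1c")
c=load("wrist1")
print(blob(c["image"],(22,140,80),(32,255,255)))
```

```text
[([249, 140, 15, 16, 182], [255.84, 147.71])]
```

View pics/w1c.png

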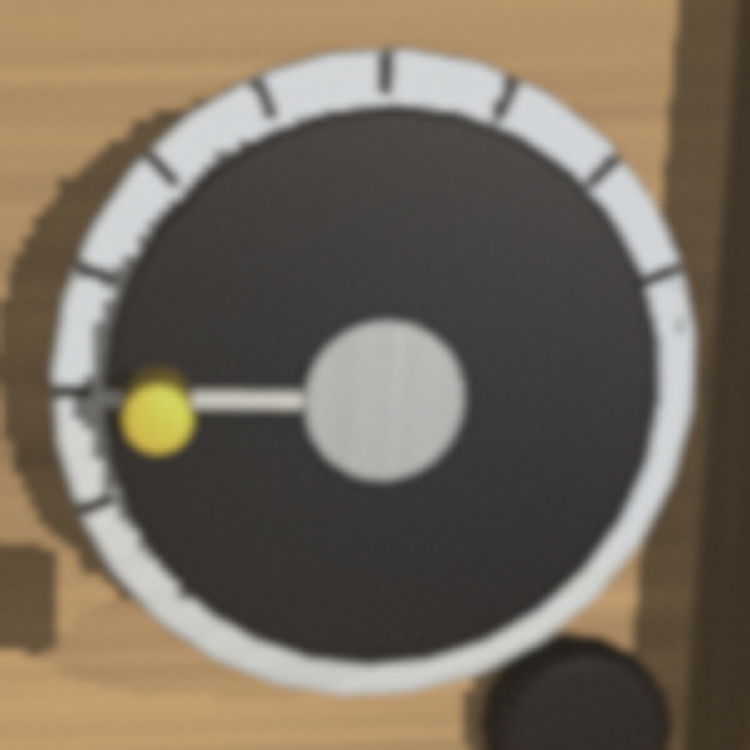

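Run:
```python
from h import *
c=load("wrist1")
cu=lambda x,y,x0,y0,k:((x+.5)/k-.5+x0,(y+.5)/k-.5+y0)
a=atz(c,cu(385,400,225,65,5),.092); p=atz(c,cu(157,420,225,65,5),.116)
d=p-a;print(a,p,np.hypot(*d[:2]),np.degrees(np.arctan2(d[1],d[0])))
for q in [(250,401),(388,75),(75,392),(95,503),(663,275)]:
    d=atz(c,cu(*q,225,65,5),.09)-a; print(q,np.degrees(np.arctan2(d[1],d[0])))
```

```text
[0.5767184  0.10685711 0.092     ] [0.57674316 0.06643546 0.116     ] 0.04042165862249761 -89.96489854232996
(250, 401) -89.10109005591349
(388, 75) -178.62853396974188
(75, 392) -91.36113398011396
(95, 503) -70.04830161084814
(663, 275) 113.98218076913962
```

step_arm([
  [-1,[0,0,0.8],0],
  [-1,[0,0,0.8],0],
  [-1,[0,0,0.8],0],
  [-1,[0,0,0.8],0],
  [-1,[0,0,0.72],0],
  [-1,[0,0,0],0],
  [-1,[0,0,0],0],
])

```text
time: 6.38
tool_pos: [0.6147, 0.0662, 0.116]
tool_rot: [-3.141, 0.001, -3.141]
wrist_force: [0.4, -0.3, 0.6]
gripper_width: 0.0001
```

Run:
```python
from h import *
for n in ["wrist","scene"]: snap(n,n+"2")
crop("wrist2",156,60,200,200,3.5,"w2c");crop("scene2",215,90,150,130,5,"s2c")
```

```text
(no output)
```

View pics/w2c.png

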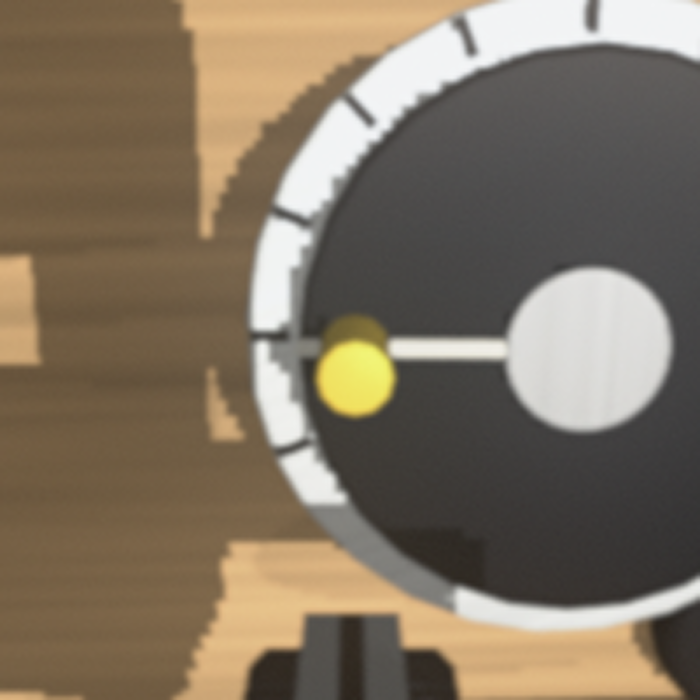

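View pics/s2c.png

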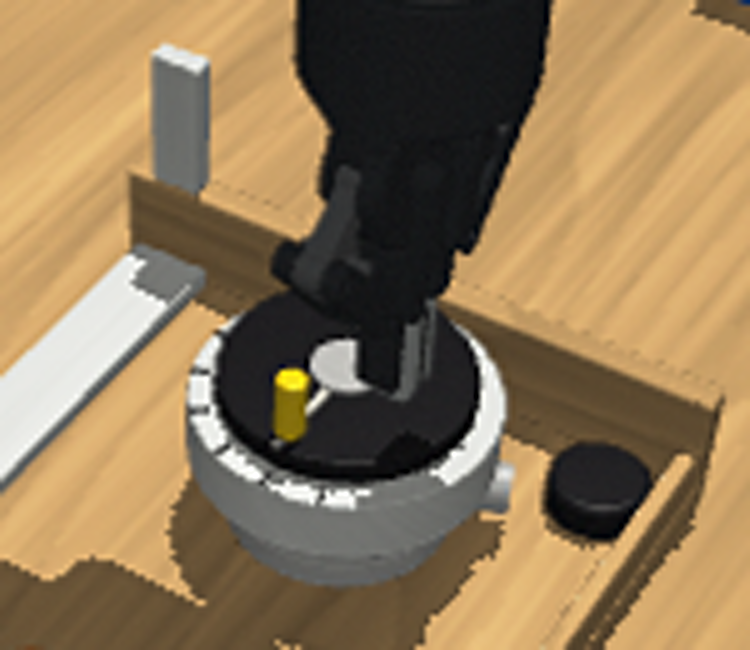

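step_arm([
  [-1,[0.3,0.01,0.24],0],
  [-1,[0.3,0,0],0],
  [-1,[0,0,0],0],
])

```text
time: 6.73
tool_pos: [0.5983, 0.0667, 0.1099]
tool_rot: [-3.142, 0.001, -3.141]
wrist_force: [-0.2, -0.4, 0.6]
gripper_width: 0.0003
```

Run:
```python
from h import *
from station import ctrl
print(ctrl.sense()["tool_pos"])
for n in ["wrist"]: snap(n,n+"3")
crop("wrist3",156,60,200,200,3.5,"w3c")
```

```text
[0.59830868 0.06665838 0.1098863 ]
```

View pics/w3c.png

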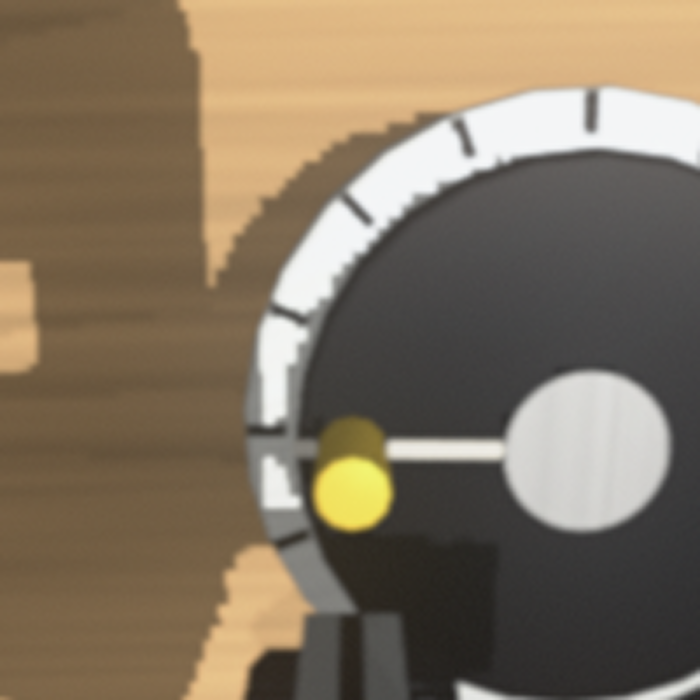

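step_arm([
  [-1,[0.1,0,0],0],
  [-1,[0.1,0,0],0],
  [-1,[0.063,-0.026,0],0.375],
  [-1,[0.063,-0.026,0],0.375],
  [-1,[0.063,-0.026,0],0.375],
  [-1,[0.063,-0.026,0],0.375],
])

```text
time: 7.28
tool_pos: [0.5876, 0.0642, 0.1089]
tool_rot: [3.142, 0.0, 2.983]
wrist_force: [-0.2, 0.1, -0.5]
gripper_width: 0.0
```

```bash
cat > chk.py <<'E'
from h import *
from station import ctrl
import sys
tag=sys.argv[1]
s=ctrl.sense(); p=s["tool_pos"]; psi=s["tool_rot"][2]
A=np.array([.5755,.1066]); d=p[:2]-A
x=np.array([np.cos(psi),np.sin(psi)]);y=np.array([np.sin(psi),-np.cos(psi)])
print("t",s["time"],"tool",p.round(4),"local",(d@x*1e3).round(1),(d@y*1e3).round(1),"turned deg",np.degrees((np.pi-psi)%(2*np.pi)).round(1),"F",s["wrist_force"].round(1))
# clicks at which face touches peg: face line at local x=lx+11, peg centre needs 6 more; angle beyond tool turn
lx=d@x*1e3; g=(lx+17)/40; print("finger-implied dial turn deg",np.degrees((np.pi-psi)%(2*np.pi))+np.degrees(np.arcsin(g)))
c=snap("wrist","w"+tag); b=blob(c["image"],(22,140,80),(32,255,255)); 
b=max(b,key=lambda q:q[0][4]); 
q=atz(c,b[1],.116)[:2]-A; print("peg blob",b,"peg ang deg turned (approx)",-90-np.degrees(np.arctan2(q[1],q[0])),np.hypot(*q))
crop("w"+tag,126,60,260,200,3,"w"+tag+"c")
E
python3 chk.py 4
```

```text
t 7.2833 tool [0.5876 0.0642 0.1089] local -18.7 -39.9 turned deg 9.1 F [-0.2  0.1 -0.5]
finger-implied dial turn deg 6.6848123113741
peg blob ([246, 197, 23, 33, 581], [257.29, 213.85]) peg ang deg turned (approx) 3.57677758057919 0.039550038443681636
```

View pics/w4c.png

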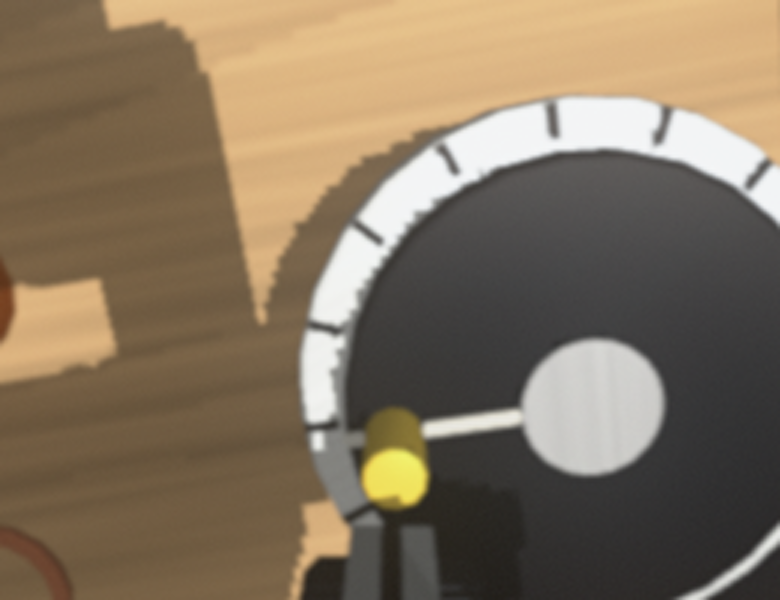

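step_arm([
  [-1,[0.063,-0.026,0],0.375],
  [-1,[0.063,-0.026,0],0.375],
  [-1,[0,0,0],0],
])

```text
time: 7.58
tool_pos: [0.5842, 0.0635, 0.1088]
tool_rot: [-3.142, 0.0, 2.906]
wrist_force: [0.3, 0.8, 0.1]
gripper_width: 0.0
```

```bash
python3 chk.py 5
```

```text
t 7.5833 tool [0.5842 0.0635 0.1088] local -18.5 -39.8 turned deg 13.5 F [0.3 0.8 0.1]
finger-implied dial turn deg 11.339224169841419
peg blob ([248, 202, 22, 34, 588], [258.43, 219.01]) peg ang deg turned (approx) 3.8896979319994642 0.03915548539913335
```

View pics/w5c.png

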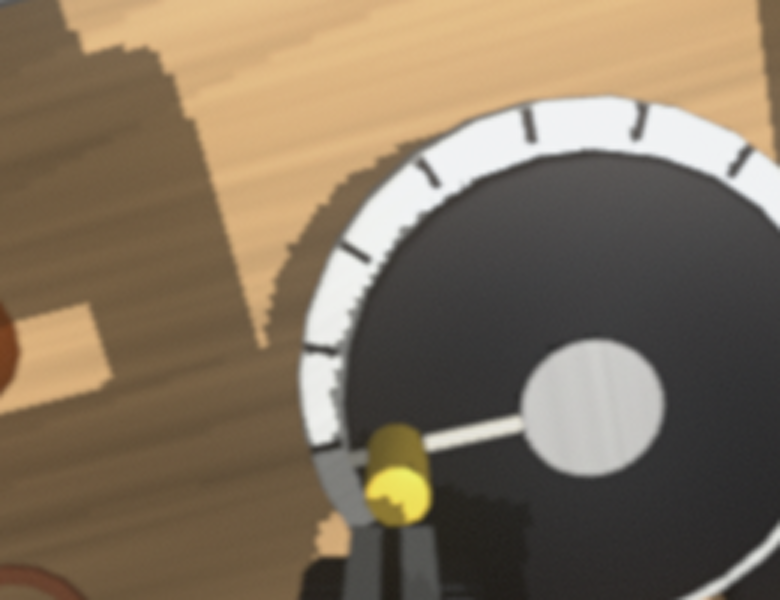

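Run:
```python
from h import *
c=load("w5"); p=np.array([.5842,.0635,.1088]); psi=2.906
x=np.array([np.cos(psi),np.sin(psi),0]);y=np.array([np.sin(psi),-np.cos(psi),0]); z=np.array([0,0,-1])
f=lambda P:(proj(c,P)[0]-[126,60])*3
print("tip centre",f(p+.011*z),"tip+11x",f(p+.011*z+.011*x),"tip+11x+14.5y",f(p+.011*z+.011*x+.0145*y),"tip-11x",f(p+.011*z-.011*x))
A=np.array([.5755,.1066,.092]); print("axis",f(A))
for a in range(0,25,4):
    t=np.radians(-90-a); P=A+.04*np.array([np.cos(t),np.sin(t),0]); P0=P.copy();P0[2]=.09;P1=P.copy();P1[2]=.116
    print(a,f(P0),f(P1))
```

```text
tip centre [390.04418056 499.63152267] tip+11x [390.01004385 447.47756132] tip+11x+14.5y [464.20953121 447.41672325] tip-11x [390.07716948 550.0318947 ]
axis [590.32645462 401.85951112]
0 [394.8110101  442.95720467] [395.63549341 491.77232033]
4 [392.08240233 430.24276283] [392.50010063 477.37786668]
8 [390.28119703 417.26985519] [390.42847509 462.67222293]
12 [389.42781904 404.09729898] [389.44610273 447.72103978]
16 [389.53860104 390.78640867] [389.57389866 432.59313387]
20 [390.62547789 377.40078578] [390.82780907 417.36027976]
24 [392.69568913 364.00606838] [393.21841734 402.09695054]
```

Run:
```python
from h import *
c=snap("scene","s5"); snap("top","t5")
p=np.array([.5842,.0635,.1088]); psi=2.906
x=np.array([np.cos(psi),np.sin(psi),0]);y=np.array([np.sin(psi),-np.cos(psi),0]); z=np.array([0,0,-1])
x0,y0=215,80
im=cv2.resize(c["image"][y0:y0+130,x0:x0+130],None,fx=6,fy=6,interpolation=cv2.INTER_CUBIC)[:600]
for s in (-1,1):
  for r in (-1,1):
    for h,col in ((.011,(0,0,255)),(-.008,(0,255,0))):
      q=(proj(c,p+h*z+s*.011*x+r*.0145*y)[0]-[x0,y0]+.5)*6
      cv2.circle(im,tuple(int(v) for v in q),3,col if s>0 else (255,0,255),-1)
cv2.imwrite("pics/s5c.png",im)
```

```text
(no output)
```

View pics/s5c.png

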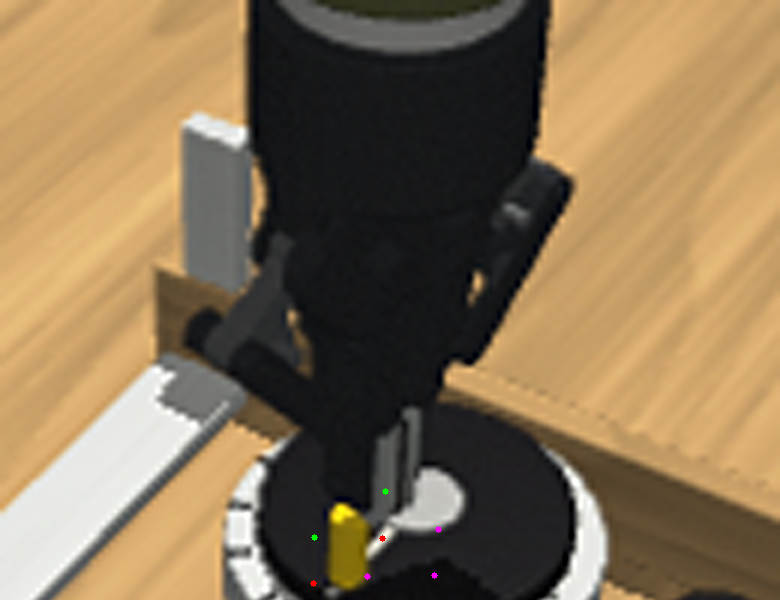

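Run:
```python
from h import *
crop("s5",255,140,50,45,14,"s5d"); crop("w5",215,200,90,90,7,"w5d"); crop("t5",200,150,90,80,8,"t5d")
for n in ("s5d","w5d"):
    im=cv2.imread(f"pics/{n}.png"); im=np.clip(255*(im/255.)**.5,0,255).astype(np.uint8); cv2.imwrite(f"pics/{n}.png",im)
```

```text
(no output)
```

View pics/s5d.png

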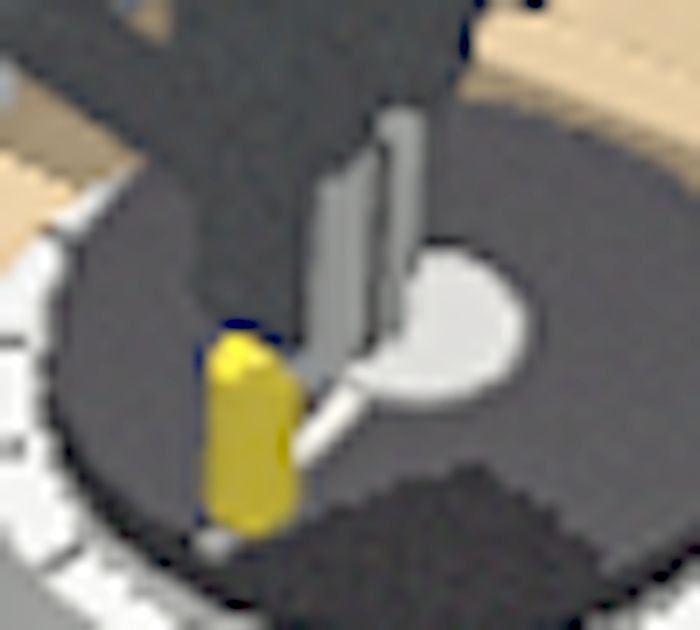

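View pics/w5d.png

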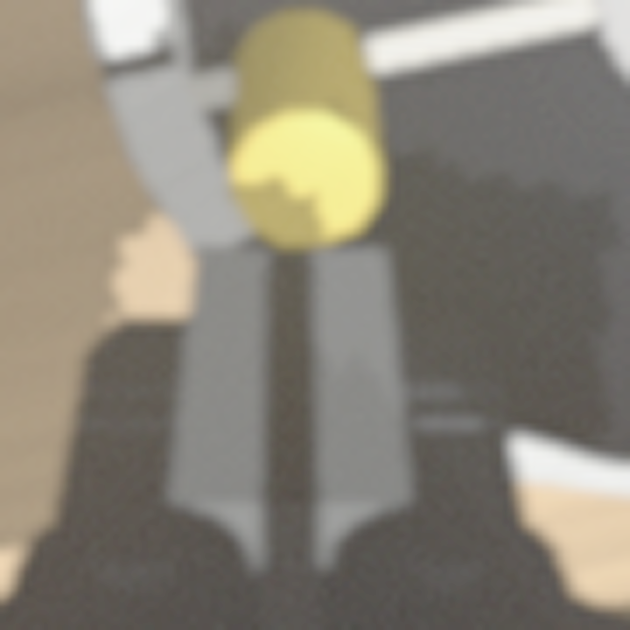

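View pics/t5d.png

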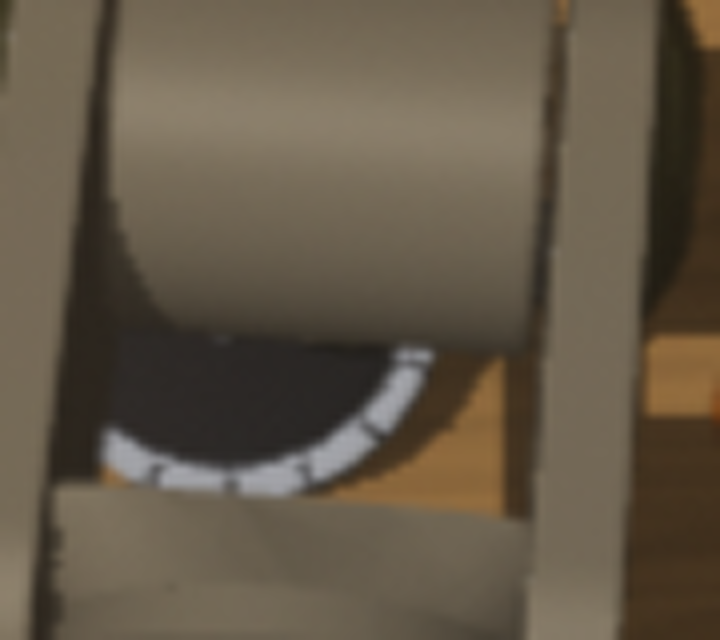

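Run:
```python
from h import *
for n in ("s5","w5"):
    c=load(n);R=cv2.Rodrigues(c["rvec"])[0]; print(n,-R.T@c["tvec"],"fwd",R[2])
cu=lambda x,y,x0,y0,k:((x+.5)/k-.5+x0,(y+.5)/k-.5+y0)
s=load("s5");w=load("w5")
# residual check on peg top in both
P=tri([(s,cu(235,345,255,140,14)),(w,cu(308,180,215,200,7))]);print("peg top",P)
p=np.array([.5842,.0635,.1088]); psi=2.906
x=np.array([np.cos(psi),np.sin(psi),0]);y=np.array([np.sin(psi),-np.cos(psi),0])
for nm,a,b in [("right strip bottom? ",(390,350),(390,250)),("left strip bottom r",(365,385),(270,250)),("leftstrip bottom l",(310,385),(200,250)),("rs-l",(385,335),(312,250))]:
    for sw in (a,):
        X=tri([(s,cu(*a,255,140,14)),(w,cu(*b,215,200,7))]); d=X-p
        print(nm,X.round(4),"tool",(d@x*1e3).round(1),(d@y*1e3).round(1),(-d[2]*1e3).round(1),"res",(proj(s,X)-cu(*a,255,140,14)).round(1),(proj(w,X)-cu(*b,215,200,7)).round(1))
```

```text
s5 [ 0.8820753  -0.45613072  0.68135437] fwd [-0.37388496  0.57840764 -0.72502043]
w5 [0.51339689 0.08040814 0.27031594] fwd [ 0.28154768 -0.06714568 -0.95719505]
peg top [0.5728834  0.0656872  0.12010038]
right strip bottom?  [0.5852 0.0736 0.1175] tool 1.4 10.1 -8.7 res [[-1.6  0.5]] [[4.6 3.3]]
left strip bottom r [0.5846 0.0656 0.117 ] tool 0.1 2.1 -8.2 res [[-2.5  0.7]] [[6.9 5.1]]
leftstrip bottom l [0.5811 0.0601 0.1199] tool 2.2 -4.1 -11.1 res [[-1.9  0.5]] [[5.2 3.9]]
rs-l [0.584  0.0697 0.1216] tool 1.7 5.9 -12.8 res [[-2.9  0.9]] [[8.3 6.1]]
```

Run:
```python
from h import *
from scipy.optimize import least_squares
cu=lambda x,y,x0,y0,k:((x+.5)/k-.5+x0,(y+.5)/k-.5+y0)
s=load("s5");w=load("w5")
p=np.array([.5842,.0635,.1088]); psi=2.906
x=np.array([np.cos(psi),np.sin(psi),0]);y=np.array([np.sin(psi),-np.cos(psi),0]);z=np.array([0,0,-1])
obs=[(s,-1,-1,cu(305,388,255,140,14)),(s,1,-1,cu(200,312,255,140,14)),(s,-1,1,cu(405,340,255,140,14)),(w,1,-1,cu(200,250,215,200,7)),(w,1,1,cu(390,250,215,200,7))]
def f(v):
    x0,y0,hx,hy,zt=v
    return np.concatenate([proj(c,p+(x0+a*hx)*x+(y0+b*hy)*y+zt*z)[0]-o for c,a,b,o in obs])
r=least_squares(f,[0,0,.01,.01,0]);print((r.x*1e3).round(1),r.fun.round(1))
```

```text
[  1.1   0.1   7.8   6.8 -20.8] [ 1.2 -0.5  2.4  0.4 -0.3 -0.7 -0.7 -0.3 -0.  -0.3]
```

step_arm([
  [-1,[-0.3,0.1,0],0],
  [-1,[-0.3,0.1,0],0],
  [-1,[-0.2,0,0],0],
  [-1,[0,0,0],0],
  [-1,[0,0,0],0],
])

```text
time: 8.15
tool_pos: [0.6052, 0.0637, 0.1083]
tool_rot: [-3.142, -0.0, 2.907]
wrist_force: [0.2, 0.0, -0.2]
gripper_width: -0.0004
```

Run:
```python
from h import *
from station import ctrl
s=ctrl.sense();print(s["tool_pos"],s["tool_rot"],s["joint_pos"])
snap("scene","s6");snap("wrist","w6")
crop("s6",250,130,60,55,12,"s6d"); crop("w6",196,180,120,110,6,"w6d")
for n in ("s6d","w6d"):
    im=cv2.imread(f"pics/{n}.png"); im=np.clip(255*(im/255.)**.5,0,255).astype(np.uint8); cv2.imwrite(f"pics/{n}.png",im)
```

```text
[0.60516217 0.06371126 0.10832086] [-3.14153635e+00 -2.94874950e-04  2.90685510e+00] [-8.94169455e-02  5.69682584e-01  1.28735236e+00 -1.35579093e-05
  1.28485763e+00 -1.42547190e+00]
```

View pics/s6d.png

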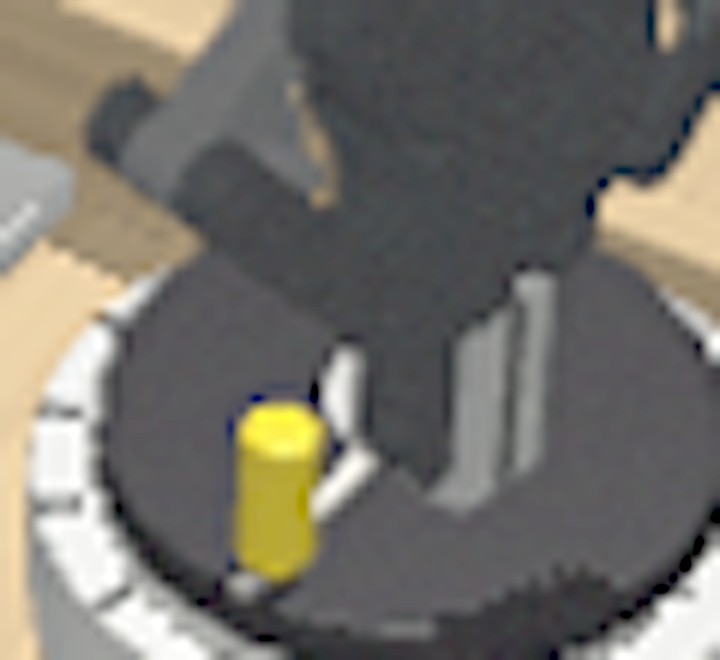

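View pics/w6d.png

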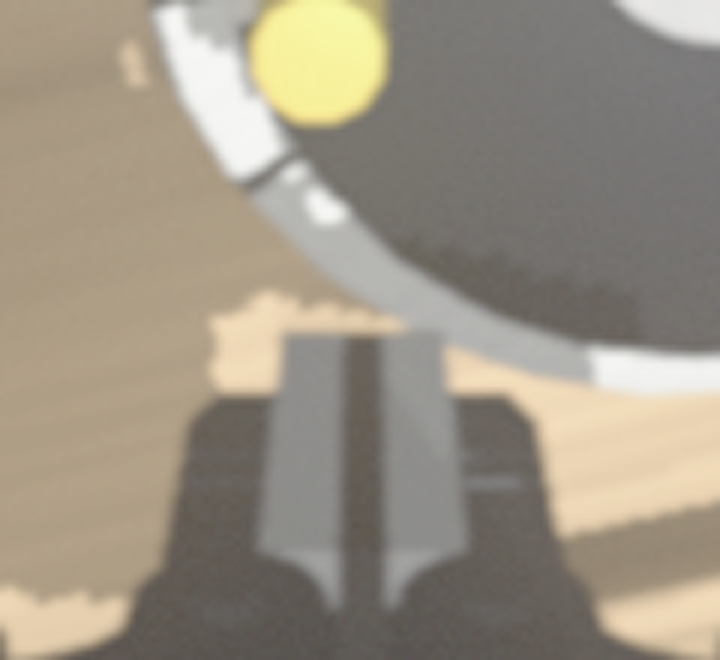

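Run:
```python
from h import *
from scipy.optimize import least_squares
cu=lambda x,y,x0,y0,k:((x+.5)/k-.5+x0,(y+.5)/k-.5+y0)
s=load("s6");w=load("w6")
p=np.array([.6052,.0637,.1083]); psi=2.907
x=np.array([np.cos(psi),np.sin(psi),0]);y=np.array([np.sin(psi),-np.cos(psi),0]);z=np.array([0,0,-1])
obs=[(s,-1,-1,cu(465,510,250,130,12)),(s,1,-1,cu(372,450,250,130,12)),(s,-1,1,cu(545,470,250,130,12)),(w,1,-1,cu(284,335,196,180,6)),(w,1,1,cu(443,335,196,180,6))]
def f(v):
    x0,y0,hx,hy,zt=v
    return np.concatenate([proj(c,p+(x0+a*hx)*x+(y0+b*hy)*y+zt*z)[0]-o for c,a,b,o in obs])
r=least_squares(f,[0,0,.01,.01,0]);print((r.x*1e3).round(1),r.fun.round(1))
for h in (0,.02,-.01): print(h,[ ((proj(s,p+a*.009*x+b*.007*y+h*z)[0]-[250,130])*12).round() for a,b in((-1,-1),(1,-1),(-1,1))])
```

```text
[  0.2  -0.1   9.    6.6 -21. ] [ 0.6  0.1  0.9 -0.2 -0.6 -0.1 -0.3 -0.1  0.1 -0.1]
0 [array([458., 613.]), array([370., 549.]), array([525., 567.])]
0.02 [array([450., 709.]), array([364., 645.]), array([516., 663.])]
-0.01 [array([462., 564.]), array([373., 499.]), array([530., 518.])]
```

step_arm([
  [-1,[0,0,0.4],-0.75],
  [-1,[0,0,0.4],-0.75],
  [-1,[0,0,0],-0.75],
  [-1,[0,0,0],0],
  [-1,[0,0,0],0],
])

```text
time: 8.67
tool_pos: [0.6048, 0.0638, 0.0888]
tool_rot: [3.142, 0.0, 3.14]
wrist_force: [0.4, -0.3, -0.4]
gripper_width: 0.0001
```

```bash
cat > v.py <<'E'
from h import *
from station import ctrl
import sys
t=sys.argv[1]
s=ctrl.sense();print(s["time"],s["tool_pos"].round(4),s["tool_rot"].round(3),s["wrist_force"].round(1))
snap("scene","s"+t);snap("wrist","w"+t)
A=[cv2.resize(cv2.imread(f"pics/s{t}.png")[120:200,235:325],None,fx=6,fy=6,interpolation=3),cv2.resize(cv2.imread(f"pics/w{t}.png")[60:300,140:380],None,fx=2,fy=2,interpolation=3)]
o=np.zeros((480,780,3),np.uint8); o=np.hstack([cv2.resize(A[0],(440,391)),cv2.resize(A[1],(360,360))[:391]]) if 0 else None
a=cv2.resize(A[0],(420,373)); b=cv2.resize(A[1],(373,373)); o=np.hstack([a,b]); o=np.clip(255*(o/255.)**.6,0,255).astype(np.uint8)
cv2.imwrite(f"pics/v{t}.png",o)
E
python3 v.py 7
```

```text
8.6667 [0.6048 0.0638 0.0888] [3.142 0.    3.14 ] [ 0.4 -0.3 -0.4]
```

View pics/v7.png

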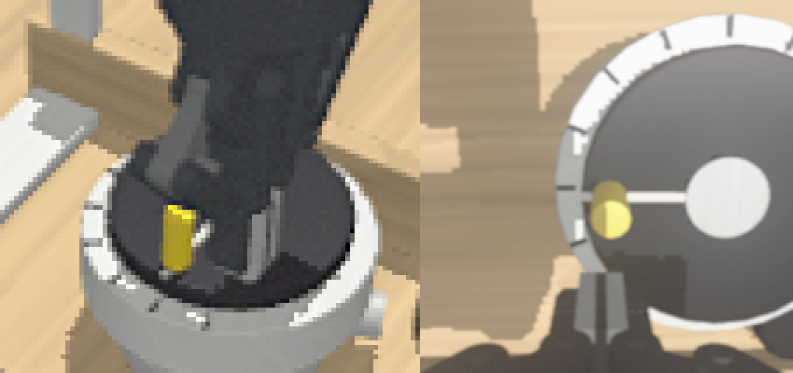

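step_arm([
  [-1,[0.1,0.11,0.16],0],
  [-1,[0.1,0,0.16],0],
  [-1,[0.1,0,0],0],
  [-1,[0,0,0],0],
])

```text
time: 9.1
tool_pos: [0.5966, 0.0667, 0.0803]
tool_rot: [3.141, -0.001, -3.141]
wrist_force: [0.3, 1.1, 0.3]
gripper_width: 0.0002
```

```bash
python3 v.py 8
```

```text
9.1 [0.5966 0.0667 0.0803] [ 3.141e+00 -1.000e-03 -3.141e+00] [0.3 1.1 0.3]
```

View pics/v8.png

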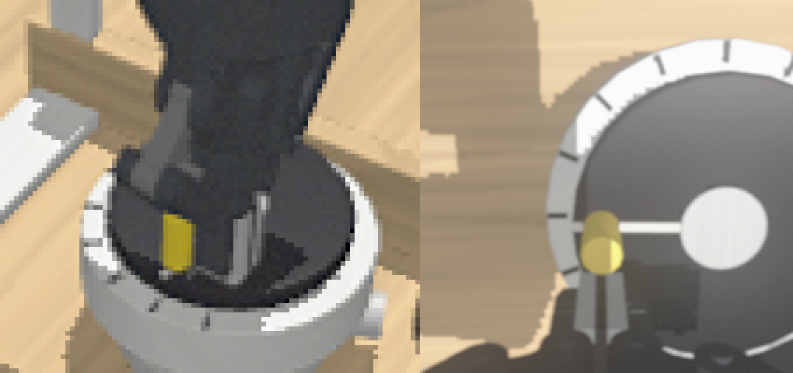

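step_arm([
  [-1,[0.08,0,0],0],
  [-1,[0.08,0,0],0],
  [-1,[0.04,0,0],0],
  [-1,[0,0,0],0],
])

```text
time: 9.53
tool_pos: [0.5924, 0.0665, 0.0808]
tool_rot: [-3.142, 0.001, -3.141]
wrist_force: [1.1, -1.1, -0.5]
gripper_width: -0.0004
```

```bash
python3 v.py 9; python3 chk.py 9b
```

```text
9.5333 [0.5924 0.0665 0.0808] [-3.142e+00  1.000e-03 -3.141e+00] [ 1.1 -1.1 -0.5]
t 9.6333 tool [0.5924 0.0665 0.0807] local -16.9 -40.1 turned deg 360.0 F [0.7 0.7 0.3]
finger-implied dial turn deg 360.16188001016155
peg blob ([243, 205, 28, 41, 873], [256.73, 225.48]) peg ang deg turned (approx) 4.51351907327259 0.04023542147665957
```

View pics/w9bc.png

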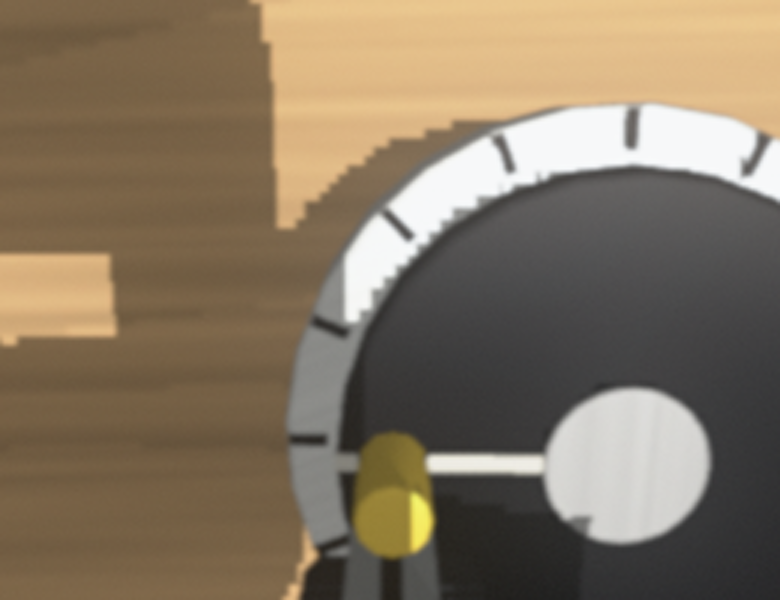

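step_arm([
  [-1,[0.063,-0.026,0],0.375],
  [-1,[0.063,-0.026,0],0.375],
  [-1,[0.063,-0.026,0],0.375],
  [-1,[0,0,0],0],
])

```text
time: 10.02
tool_pos: [0.588, 0.0648, 0.0807]
tool_rot: [3.141, 0.001, 3.023]
wrist_force: [2.4, 0.5, -1.1]
gripper_width: -0.0001
```

```bash
python3 chk.py 10
```

```text
t 10.0167 tool [0.588  0.0648 0.0807] local -17.3 -40.0 turned deg 6.8 F [ 2.4  0.5 -1.1]
finger-implied dial turn deg 6.31545111581321
peg blob ([243, 205, 28, 42, 862], [256.57, 225.68]) peg ang deg turned (approx) 10.564740735912366 0.04008524781909778
```

View pics/w10c.png

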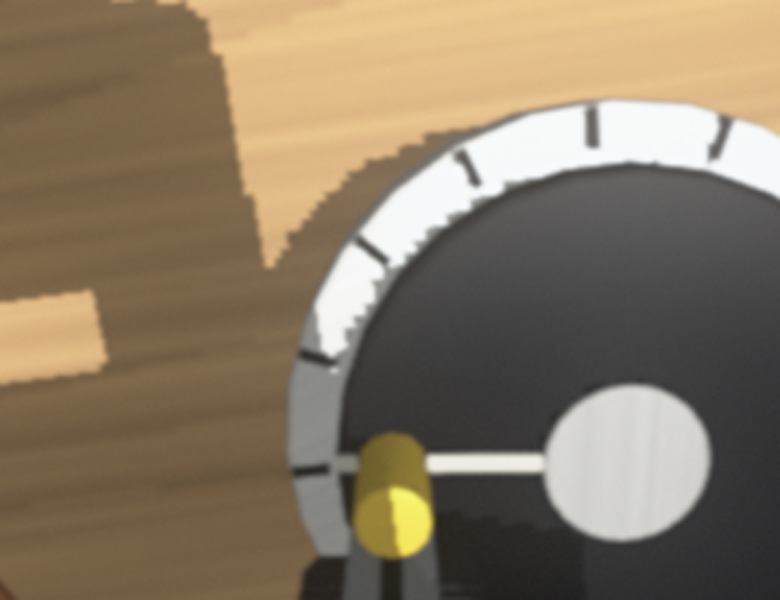

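step_arm([
  [-1,[0.063,-0.026,0],0.375],
  [-1,[0.063,-0.026,0],0.375],
  [-1,[0.063,-0.026,0],0.375],
  [-1,[0.063,-0.026,0],0.375],
  [-1,[0,0,0],0],
  [-1,[0,0,0],0],
])

```text
time: 10.57
tool_pos: [0.5808, 0.0633, 0.0806]
tool_rot: [-3.141, -0.001, 2.869]
wrist_force: [-0.0, 0.6, 0.8]
gripper_width: 0.0004
```

```bash
python3 chk.py 11
```

```text
t 10.5667 tool [0.5808 0.0633 0.0806] local -16.7 -40.3 turned deg 15.6 F [-0.   0.6  0.8]
finger-implied dial turn deg 15.998118451598996
peg blob ([245, 196, 27, 42, 850], [257.81, 217.16]) peg ang deg turned (approx) 25.8941159084071 0.0401789945079293
```

View pics/w11c.png

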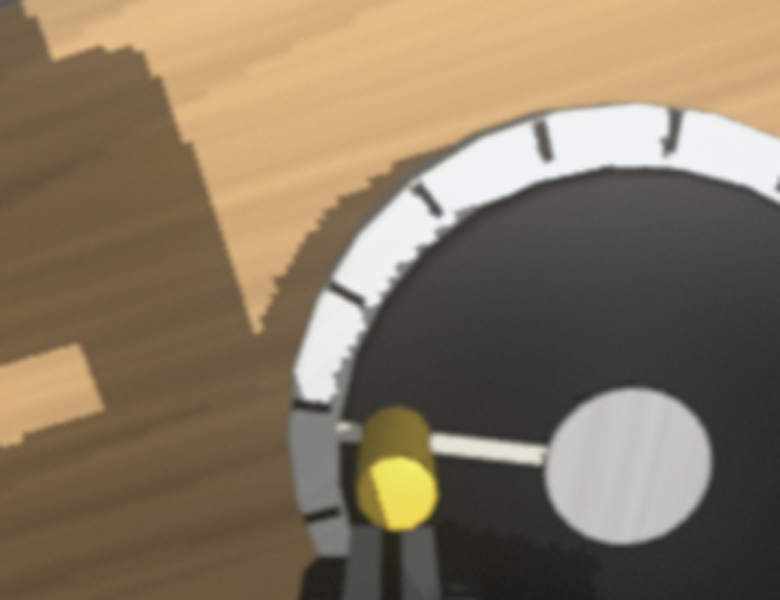

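step_arm([
  [-1,[0.063,-0.026,0],0.375],
  [-1,[0.063,-0.026,0],0.375],
  [-1,[0.063,-0.026,0],0.375],
  [-1,[0.063,-0.026,0],0.375],
  [-1,[0.063,-0.026,0],0.375],
  [-1,[0.063,-0.026,0],0.375],
  [-1,[0.063,-0.026,0],0.375],
  [-1,[0,0,0],0],
])

```text
time: 11.28
tool_pos: [0.5693, 0.0632, 0.0807]
tool_rot: [3.141, 0.001, 2.592]
wrist_force: [2.2, 0.2, -1.5]
gripper_width: -0.0001
```

step_arm([
  [-1,[0.063,-0.026,0],0.375],
  [-1,[0.063,-0.026,0],0.375],
  [-1,[0.063,-0.026,0],0.375],
  [-1,[0,0,0],0],
  [-1,[0,0,0],0],
])

```text
time: 11.7
tool_pos: [0.564, 0.0643, 0.0806]
tool_rot: [-3.141, -0.0, 2.477]
wrist_force: [0.5, 0.4, -0.3]
gripper_width: 0.0001
```

```bash
python3 chk.py 12
```

```text
t 11.7 tool [0.564  0.0643 0.0806] local -17.0 -40.4 turned deg 38.1 F [ 0.5  0.4 -0.3]
finger-implied dial turn deg 38.05702508631726
peg blob ([245, 196, 27, 41, 806], [258.41, 217.27]) peg ang deg turned (approx) 48.18583140692701 0.039537141124158334
```

View pics/w12c.png

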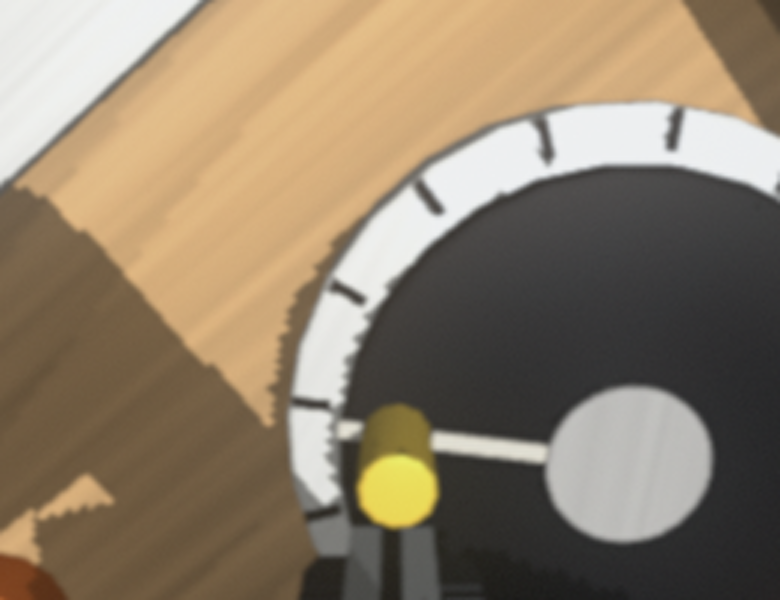

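step_arm([
  [-1,[0.063,-0.025,0],0.375],
  [-1,[0.063,-0.025,0],0.375],
  [-1,[0.063,-0.025,0],0.375],
  [-1,[0.063,-0.025,0],0.375],
  [-1,[0.063,-0.025,0],0.375],
  [-1,[0.063,-0.025,0],0.375],
  [-1,[0.063,-0.025,0],0.375],
  [-1,[0,0,0],0],
])

```text
time: 12.42
tool_pos: [0.5534, 0.0687, 0.0807]
tool_rot: [3.142, 0.001, 2.2]
wrist_force: [2.6, -1.2, -1.0]
gripper_width: 0.0001
```

step_arm([
  [-1,[0.063,-0.025,0],0.375],
  [-1,[0.063,-0.025,0],0.375],
  [-1,[0.063,-0.025,0],0.375],
  [-1,[0,0,0],0],
  [-1,[0,0,0],0],
])

```text
time: 12.83
tool_pos: [0.549, 0.072, 0.0806]
tool_rot: [-3.141, -0.0, 2.085]
wrist_force: [-0.0, 0.4, -0.0]
gripper_width: 0.0001
```

```bash
python3 chk.py 13
```

```text
t 12.8333 tool [0.549  0.072  0.0806] local -17.1 -40.1 turned deg 60.5 F [-0.   0.4 -0. ]
finger-implied dial turn deg 60.35531060780559
peg blob ([244, 195, 28, 41, 850], [257.55, 216.28]) peg ang deg turned (approx) 71.50493879022562 0.039407276976410006
```

View pics/w13c.png

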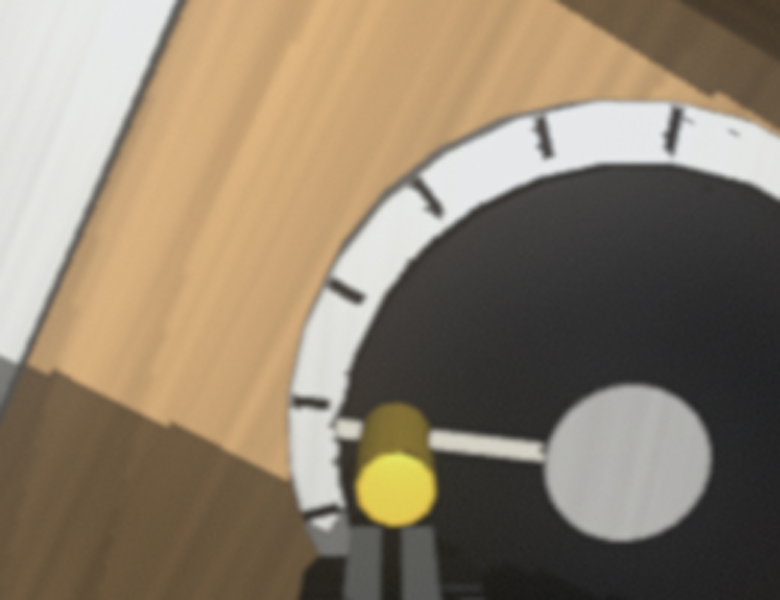

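step_arm([
  [-1,[0.063,-0.025,0],0.375],
  [-1,[0.063,-0.025,0],0.375],
  [-1,[0.063,-0.025,0],0.375],
  [-1,[0.063,-0.025,0],0.375],
  [-1,[0.063,-0.025,0],0.375],
  [-1,[0.063,-0.025,0],0.375],
  [-1,[0.063,-0.025,0],0.375],
  [-1,[0,0,0],0],
])

```text
time: 13.55
tool_pos: [0.5408, 0.0801, 0.0806]
tool_rot: [-3.142, 0.001, 1.807]
wrist_force: [0.1, -2.3, -0.8]
gripper_width: 0.0002
```

step_arm([
  [-1,[0.063,-0.025,0],0.375],
  [-1,[0.063,-0.025,0],0.375],
  [-1,[0,0,0],0],
  [-1,[0,0,0],0],
])

```text
time: 13.88
tool_pos: [0.5389, 0.0832, 0.0806]
tool_rot: [3.142, -0.0, 1.731]
wrist_force: [0.6, 0.1, -0.7]
gripper_width: 0.0001
```

```bash
python3 chk.py 14
```

```text
t 13.8833 tool [0.5389 0.0832 0.0806] local -17.2 -39.8 turned deg 80.8 F [ 0.6  0.1 -0.7]
finger-implied dial turn deg 80.50563968746503
peg blob ([244, 192, 28, 41, 848], [257.34, 212.93]) peg ang deg turned (approx) -265.57693185647906 0.03941262754132949
```

View pics/w14c.png

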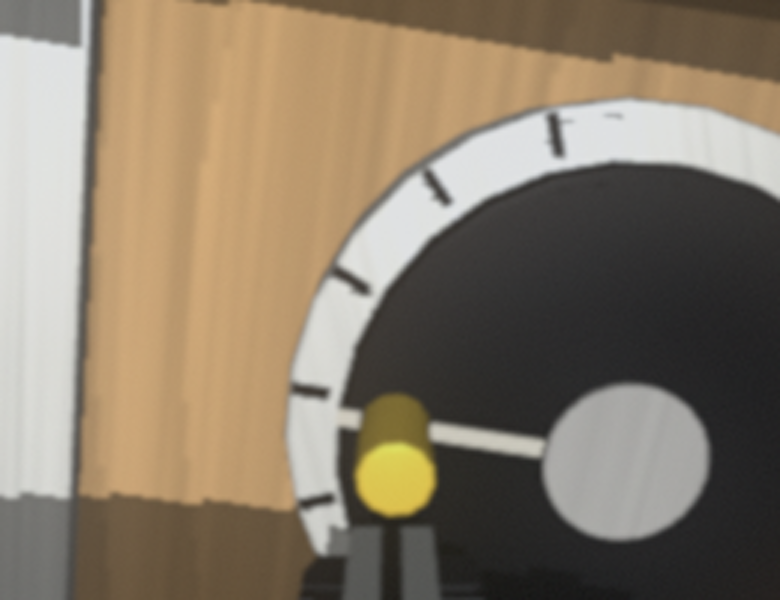

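step_arm([
  [-1,[-0.2,0,0],0],
  [-1,[-0.2,0,0],0],
  [-1,[0,0,-0.6],0],
  [-1,[0,0,-1],0],
  [-1,[0,0,-1],0.65],
  [-1,[0,0,-1],0.65],
  [-1,[0,0,-1],0],
  [-1,[0,0,-1],0],
])

```text
time: 14.6
tool_pos: [0.5403, 0.0727, 0.222]
tool_rot: [3.141, 0.0, 1.593]
wrist_force: [0.0, -0.2, -0.7]
gripper_width: 0.0002
```

Run:
```python
from h import *
from station import ctrl
s=ctrl.sense(); p=s["tool_pos"]; psi=s["tool_rot"][2]
x=np.array([np.cos(psi),np.sin(psi)]);y=np.array([np.sin(psi),-np.cos(psi)])
d=np.array([.442,-.123])-p[:2]; print(p,psi,"units",d@x/.025,d@y/.025)
c=snap("scene","s15"); print(blob(c["image"],(105,150,60),(125,255,255)))
```

```text
[0.54032874 0.07274815 0.22196874] 1.592527248902466 units -7.7426131206756486 -4.102359058432789
[([356, 41, 92, 70, 4124], [400.91, 74.59]), ([148, 163, 17, 21, 251], [156.38, 172.84]), ([418, 213, 43, 59, 1010], [437.41, 248.12])]
```

View pics/s15.png

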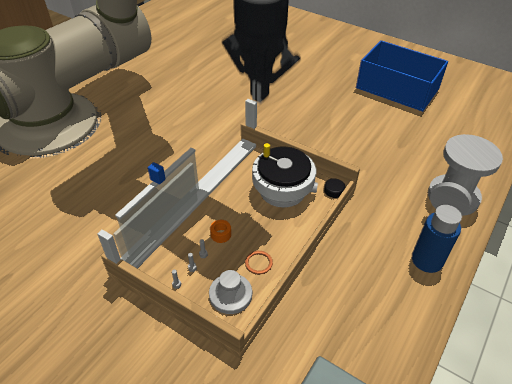

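step_arm([
  [-1,[-0.97,-0.51,0],0],
  [-1,[-0.97,-0.51,0],0],
  [-1,[-0.97,-0.51,0],0],
  [-1,[-0.97,-0.51,0],0],
  [-1,[-0.97,-0.51,0],0],
  [-1,[-0.97,-0.51,0],0],
  [-1,[-0.97,-0.51,0],0],
  [-1,[-0.97,-0.51,0],0],
])

```text
time: 15.32
tool_pos: [0.4418, -0.1243, 0.2206]
tool_rot: [3.141, 0.0, 1.593]
wrist_force: [0.1, -0.8, 0.3]
gripper_width: -0.0001
```

step_arm([
  [-1,[0,0,0.7],0],
  [-1,[0,0,0.7],0],
  [-1,[0,0,0.7],0],
  [-1,[0,0,0.7],0],
  [-1,[0,0,0],0],
  [-1,[0,0,0],0],
])

```text
time: 15.82
tool_pos: [0.4424, -0.1231, 0.1505]
tool_rot: [-3.141, -0.001, 1.593]
wrist_force: [0.3, 0.1, -0.2]
gripper_width: -0.0002
```

Run:
```python
from h import *
from station import ctrl
s=ctrl.sense(); print(s["tool_pos"],s["tool_rot"])
snap("scene","s16");snap("wrist","w16");snap("top","t16")
crop("s16",90,80,130,110,6,"s16c")
```

```text
[ 0.44241903 -0.12311532  0.15053477] [-3.14051518e+00 -6.63164551e-04  1.59251870e+00]
```

View pics/s16c.png

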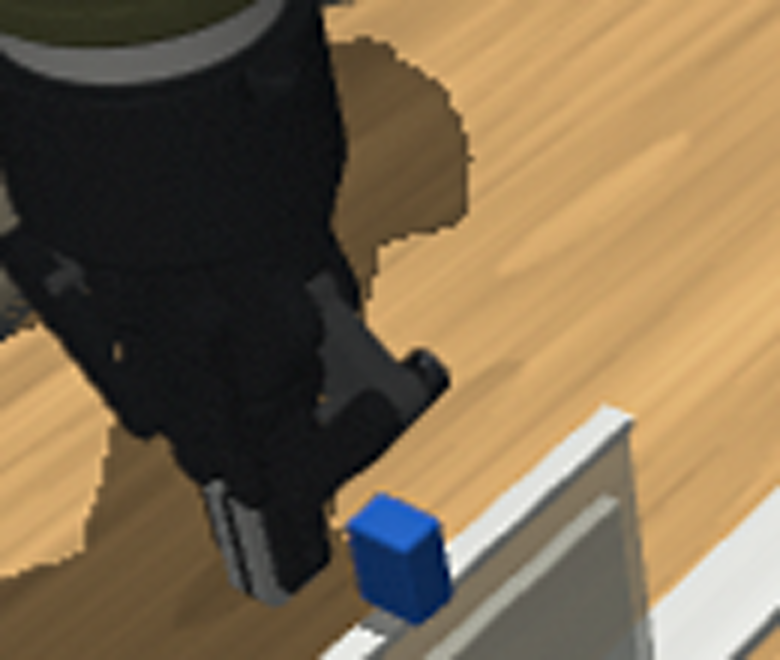

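View pics/w16.png

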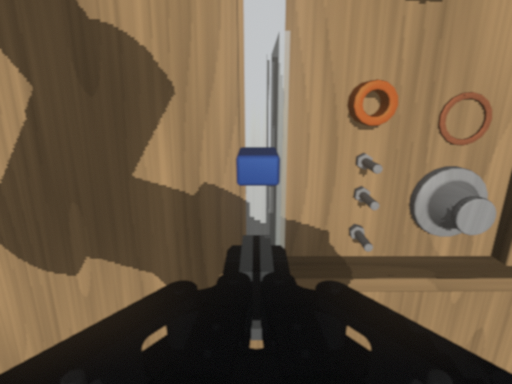

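step_arm([
  [-1,[0,0,0.5],0],
  [-1,[0,0,0.5],0],
  [-1,[0,0,0],0],
  [-1,[0,0,0],0],
])

```text
time: 16.3
tool_pos: [0.4428, -0.123, 0.1262]
tool_rot: [3.141, 0.0, 1.593]
wrist_force: [-0.2, -0.2, 0.0]
gripper_width: -0.0004
```

Run:
```python
from h import *
snap("scene","s17");snap("wrist","w17")
crop("s17",90,80,130,110,6,"s17c")
```

```text
(no output)
```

View pics/s17c.png

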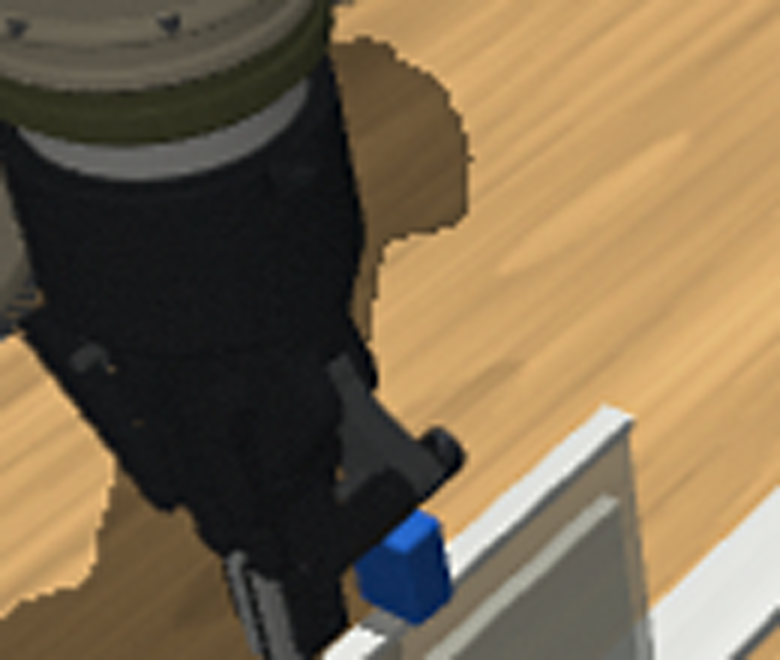

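View pics/w17.png

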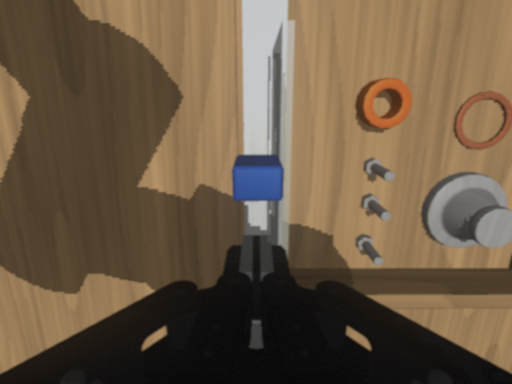

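step_arm([
  [-1,[0.3,0,0],0],
  [-1,[0.3,0,0],0],
  [-1,[0.2,0,0],0],
  [-1,[0.2,0,0],0],
  [-1,[0.2,0,0],0],
  [-1,[0,0,0],0],
])

```text
time: 16.9
tool_pos: [0.442, -0.0919, 0.1258]
tool_rot: [3.141, -0.0, 1.593]
wrist_force: [0.4, -0.2, 0.2]
gripper_width: 0.0002
```

Run:
```python
from h import *
c=snap("scene","s18");snap("wrist","w18")
print(blob(c["image"],(105,150,60),(125,255,255)))
crop("s18",90,100,130,100,6,"s18c")
```

```text
[([356, 41, 92, 70, 4126], [400.91, 74.59]), ([158, 161, 12, 19, 135], [163.68, 170.46]), ([417, 213, 44, 59, 1099], [436.69, 248.33])]
```

View pics/s18c.png

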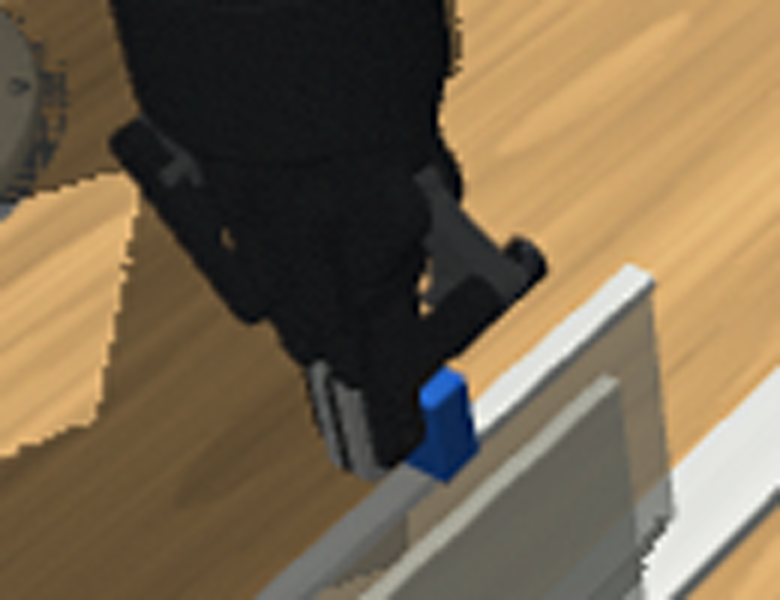

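View pics/w18.png

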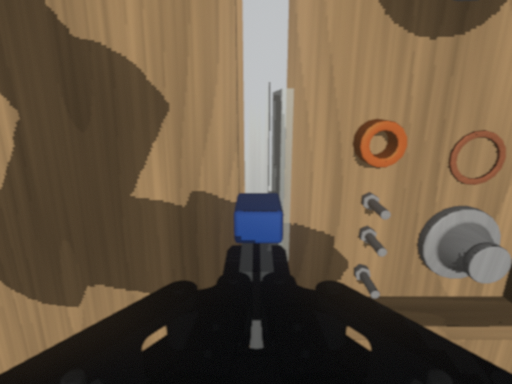

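step_arm([
  [-1,[0.2,0,0],0],
  [-1,[0.4,0,0],0],
  [-1,[0.5,0,0],0],
  [-1,[0.5,0,0],0],
  [-1,[0.5,0,0],0],
  [-1,[0.5,0,0],0],
  [-1,[0.4,0,0],0],
  [-1,[0.3,0,0],0],
])

```text
time: 17.67
tool_pos: [0.4401, -0.0093, 0.1256]
tool_rot: [3.142, 0.0, 1.593]
wrist_force: [0.3, -2.9, -1.4]
gripper_width: -0.0001
```

step_arm([
  [-1,[0.25,0,0],0],
  [-1,[0.25,0,0],0],
  [-1,[0.25,0,0],0],
  [-1,[0.2,0,0],0],
  [-1,[0.2,0,0],0],
])

```text
time: 18.08
tool_pos: [0.4395, 0.0188, 0.1256]
tool_rot: [-3.141, -0.0, 1.592]
wrist_force: [-1.3, -2.0, -0.3]
gripper_width: 0.0002
```

Run:
```python
from h import *
c=snap("scene","s19");snap("wrist","w19");snap("top","t19")
crop("s19",130,60,160,130,5,"s19c")
```

```text
(no output)
```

View pics/s19c.png

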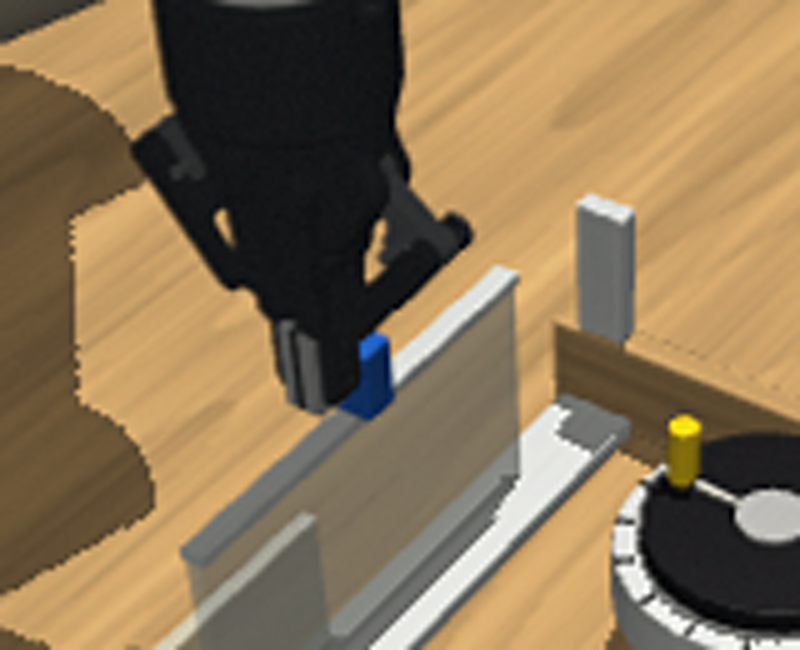

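View pics/w19.png

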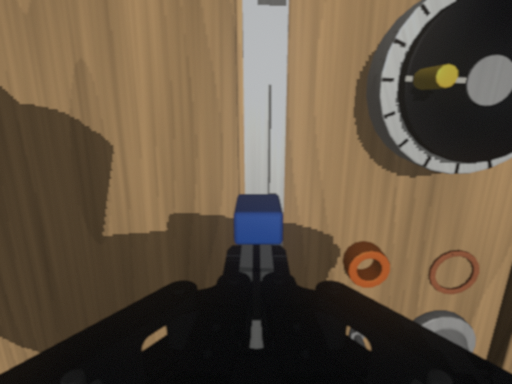

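step_arm([
  [-1,[0.2,0,0],0],
  [-1,[0.2,0,0],0],
  [-1,[0.2,0,0],0],
  [-1,[0.2,0,0],0],
  [-1,[0.15,0,0],0],
  [-1,[0.1,0,0],0],
])

```text
time: 18.73
tool_pos: [0.439, 0.0451, 0.1256]
tool_rot: [-3.142, -0.0, 1.593]
wrist_force: [0.4, -2.3, -1.7]
gripper_width: -0.0004
```

step_arm([
  [-1,[0.15,0,0],0],
  [-1,[0.15,0,0],0],
  [-1,[0.15,0,0],0],
  [-1,[0.15,0,0],0],
])

```text
time: 19.07
tool_pos: [0.4389, 0.0544, 0.1258]
tool_rot: [-3.141, 0.014, 1.595]
wrist_force: [-4.5, -58.7, -1.1]
gripper_width: -0.0004
```

Run:
```python
from h import *
c=snap("scene","s20");snap("top","t20")
crop("s20",150,60,160,130,5,"s20c")
```

```text
(no output)
```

View pics/s20c.png

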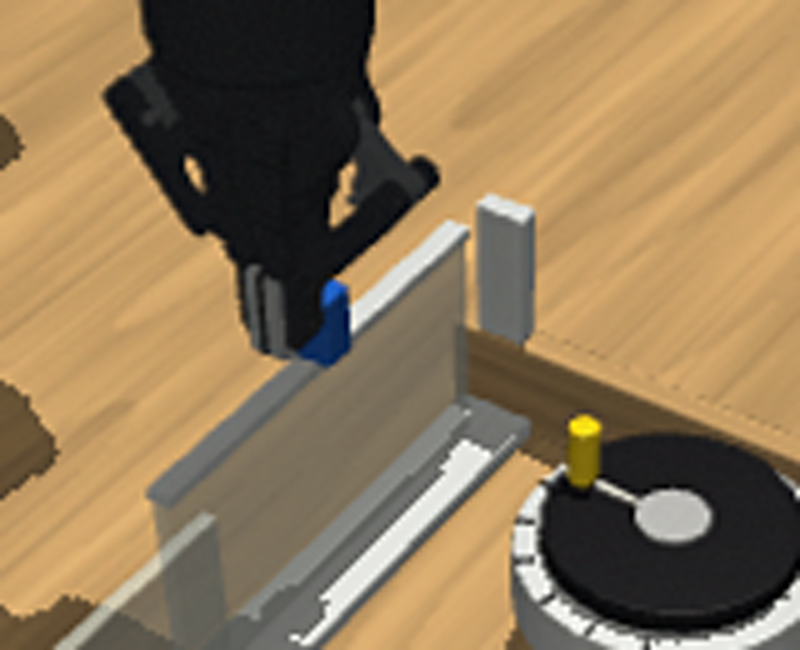

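step_arm([
  [-1,[-0.3,0,0],0],
  [-1,[-0.6,0,0],0],
  [-1,[-0.3,0,0],0],
  [-1,[0,0,-0.5],0],
  [-1,[0,0,-1],0],
  [-1,[0,0,-1],0],
  [-1,[0,0,-1],0],
  [-1,[0,0,0],0],
])

```text
time: 19.83
tool_pos: [0.4411, 0.0297, 0.2173]
tool_rot: [3.134, 0.001, 1.592]
wrist_force: [-0.2, -0.1, 1.1]
gripper_width: 0.0
```

step_arm([
  [-1,[-1,0,-0.5],0],
  [-1,[-1,0,-0.5],0],
  [-1,[-1,0,0],0],
  [-1,[-1,0,0],0],
  [-1,[-1,0,0],0],
  [-1,[-1,0,0],0],
  [-1,[-1,0,0],0],
  [-1,[0,0,0],0],
])

```text
time: 20.5
tool_pos: [0.4433, -0.1484, 0.2374]
tool_rot: [-3.141, 0.0, 1.589]
wrist_force: [-0.4, -0.1, -0.0]
gripper_width: -0.0001
```

Run:
```python
from h import *
s=snap("scene","s21");t=snap("top","t21")
crop("s21",90,60,270,200,2.9,"s21c");crop("t21",180,120,210,140,3.8,"t21c")
for c in (s,t): print(blob(c["image"],(105,150,60),(125,255,255)),blob(c["image"],(22,140,80),(32,255,255)))
```

```text
[([356, 41, 92, 70, 4124], [400.91, 74.59]), ([206, 114, 14, 19, 204], [212.71, 123.11]), ([418, 213, 43, 59, 1023], [437.29, 248.17])] [([263, 143, 7, 14, 84], [266.27, 149.56])]
[([0, 130, 36, 80, 1226], [21.18, 168.46]), ([240, 245, 7, 10, 59], [242.73, 249.05])] [([224, 201, 6, 5, 26], [226.88, 203.0])]
```

View pics/s21c.png

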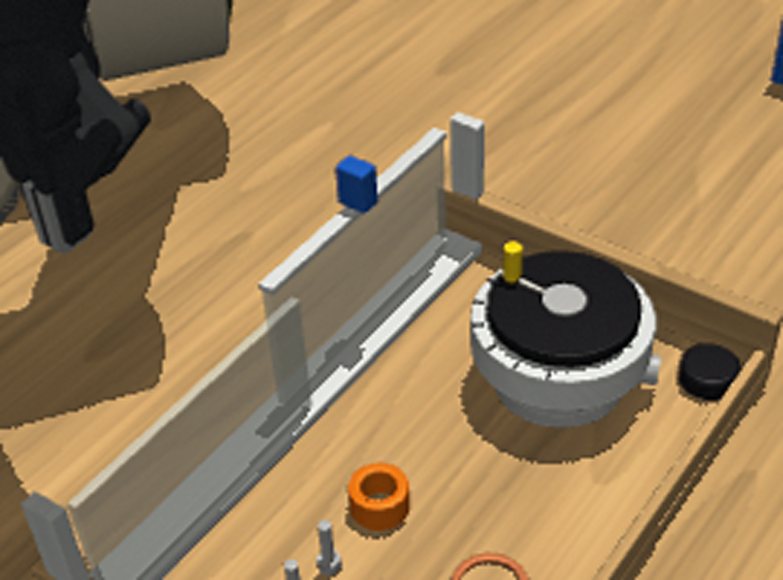

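View pics/t21c.png

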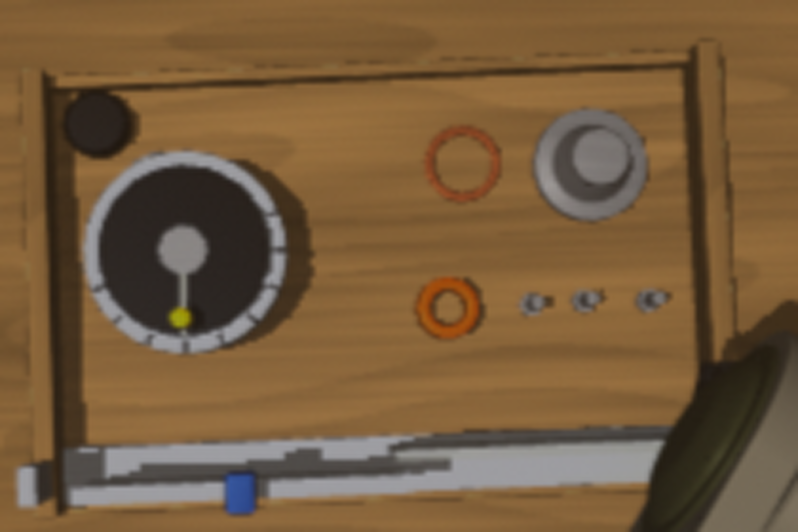

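Run:
```python
from h import *
t=load("t21");t0=load("top0");s=load("s21")
a=atz(t0,(319.14,246.1),.15);b=atz(t,(242.73,249.05),.15);print(a,b,np.linalg.norm(a-b))
a=atz(load("scene0"),(156.35,172.77),.145);b=atz(s,(212.71,123.11),.145);print(a,b,np.linalg.norm(a-b))
crop("s21",220,80,60,70,9,"s21d")
A=np.array([.5755,.1066]);q=atz(t,(226.88,203.0),.116)[:2]-A;q0=atz(t0,(245.62,184.24),.116)[:2]-A
print(np.degrees(np.arctan2(q0[1],q0[0])-np.arctan2(q[1],q[0])))
```

```text
[ 0.44267731 -0.08398638  0.15      ] [0.43879324 0.07305911 0.15      ] 0.1570935115050302
[ 0.44005912 -0.0834626   0.145     ] [0.43639108 0.07345446 0.145     ] 0.15695992675548853
-270.0883203787692
```

View pics/s21d.png

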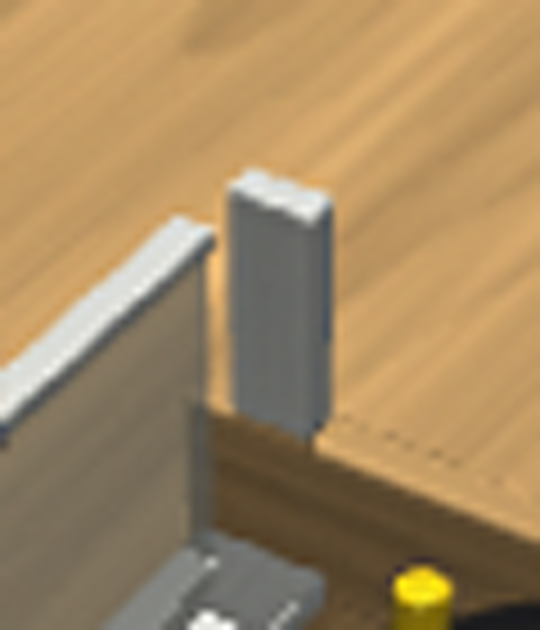

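Run:
```python
from h import *
t0=load("top0");s=load("s21");s0=load("scene0")
cu=lambda x,y,x0,y0,k:((x+.5)/k-.5+x0,(y+.5)/k-.5+y0)
for z in (.018,.03,.04): print(z,atz(t0,cu(105,468,180,120,3.8),z))
print("pane far end top", atz(s,cu(197,228,220,80,9),.130))
print("tab in during-push frame");
c=load("s20"); im=c["image"];print(blob(im,(105,150,60),(125,255,255)))
crop("s20",190,95,60,50,10,"a20");crop("s21",190,95,60,50,10,"a21")
a=cv2.imread("pics/a20.png");b=cv2.imread("pics/a21.png");cv2.imwrite("pics/ab.png",cv2.resize(np.hstack([a,b]),(800,333)))
# door right end comparison
d=cv2.absdiff(cv2.cvtColor(load("s20")["image"],6),cv2.cvtColor(s["image"],6)); print("diff around pane end",d[100:130,228:246].max(), d[100:175,236:246].mean())
```

```text
0.018 [0.44584647 0.16141123 0.018     ]
0.03 [0.44646176 0.16000563 0.03      ]
0.04 [0.4469745 0.1588343 0.04     ]
pane far end top [0.43545549 0.16660966 0.13      ]
tab in during-push frame
[([356, 41, 92, 70, 4126], [400.91, 74.59]), ([210, 116, 10, 17, 96], [215.73, 124.98]), ([417, 213, 44, 59, 1050], [437.16, 248.16])]
diff around pane end 151 1.2946666666666666
```

View pics/ab.png

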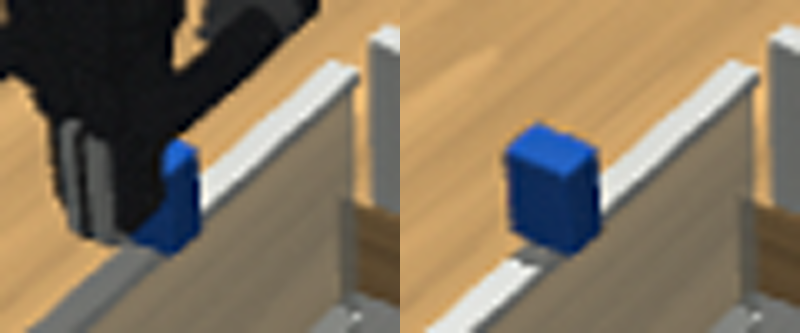

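Run:
```python
from station import ctrl,workorder
s=ctrl.sense();print(s["time"],s["tool_pos"],s["wrist_force"],abs(s["qvel"]).max())
print(workorder.close_job())
```

```text
20.6 [ 0.44298316 -0.14538709  0.23752951] [ 0.21021342 -0.10140664  0.3357066 ] 0.03051784977169193
the job is handed in; nothing more can be done
None
```

The dial is turned four clicks clockwise and resting there, and the sliding door is shut. I handed the job in at 20.6 s, with the arm clear of everything.

- **Dial:** I pushed the peg with the shut fingertips from the second tick to the sixth, looking after each click. The finger stopped about half way through the fourth click, so it could not drive the dial further. The last top view puts the peg 90.1° clockwise of where it started.
- **Door:** I pushed the blue tab along until it met the stop. Both cameras show 157 mm of travel, which means it started about 23 mm open, within the stated range. It did not visibly rebound when I backed off; I did not push it gently a second time to confirm.
- **Bystanders:** In the last top view the flange parts stand where they did at the start. I checked this by eye only.

Two things did not go as expected:

- **Stop force:** The fingertip force rose to 58.7 N when the door hit its stop. That is under the 120 N wrist limit. It is over the 40 N limit set for the arm and gripper body, but only the fingertips were touching, as far as the pictures show.
- **Fingertip position:** In the images the shut fingertips sat about 21 mm behind the TCP, not 11 mm ahead of it as stated. My first approach therefore passed above the peg without touching it, and I worked from the images after that.

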